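Fit the step bit and stack the tins at the candle yard's lid-drilling stand

ROBOT

A 7-joint arm with a two-finger parallel gripper is mounted at the origin on the work surface. World frame = base frame: x ahead of the robot, y to its left, z up, the work surface at z = 0. Lengths are in m, angles in rad, forces in N, time in s.
With the tool pointing down it reaches from about 0.4 to 0.85 m from the base axis. Payload 4.5 kg.
Tool frame: the origin (TCP) lies between the finger pads; the fingertips stand r.tip_reach ahead of it and the grasp point (between the pads) lies 3 mm ahead of it (r.tip_reach is the distance from the TCP to the fingertips, in m); z points along the fingers, y is the line along which they close (so a half turn about z gives the same grasp; the last joint's range is limited). The gripper opens to 88 mm and grips with 3 to 60 N. Pads are 18 mm wide; open, the fingers measure 123 mm over their backs; the gripper's body (75 mm by 187 mm) begins 45 mm behind the grasp point.
Start: joints at [1.249, 0.689, -0.195, 1.565, 0.157, 0.902, -0.215], TCP at [0.218, -0.586, 0.261] pointing down, gripper open.
Joint ranges: [-3.01, 3.01], [-0.46, 2.08], [-1.47, 1.51], [0.13, 2.56], [-1, 4.14], [0.04, 2.09], [-2.66, 2.66]. Speed limits (rad/s): [2.57, 2.57, 3.14, 3.14, 3.14, 3.14, 3.14].

INTERFACE

Orientations are given as a unit quaternion [x, y, z, w].
In Python, from plant import r gives the robot as it stands.
- The arm moves only by the tool step_arm, never from a script. Its argument "motion" is a list of rows, each an object with "dp": the shift along the tool's x, y, z in mm, a list of three; "twist": the turn, a rotation vector about the tool's x, y, z in rad, a list of three; "hand": the opening, from -1 (shut) to 1 (fully open). In form: [{"dp": [dx, dy, dz], "twist": [rx, ry, rz], "hand": hand}, ...]. A call has 1 to 5 rows; each row is the pose to reach, as a shift and turn from the pose commanded when the call began, along the tool's axes at that moment; what a row does not reach only later rows make up. A row lasts 1/8 s, in which the tool goes at most 62.5 mm and 10.7 degrees, less where a joint would pass 70% of its speed; a pose out of reach is approached as far as the arm can. A call with a gripper value outside its range is refused whole. The fingers move at their own pace and stop on an object; "force" is the grip in N (left out, the last holds). Time passes only in rows, so rows that repeat a pose let the fingers close. It gives the time, the measured TCP pose, the force, the opening and the grip force at its end, in the units of the state.
- r.get_state(): the state, without advancing time (a new reading comes with each control period).
- r.snapshot(name): name is "side" or "top"; returns a dict with "pixels" (420x560x3 uint8, red, green, blue), "depth" (420x560 float32, m along the optical axis (not along the pixel's ray), 0 where there is no reading), "fx", "fy", "cx", "cy" (pixels), "D" ([k1, k2, p1, p2, k3] as OpenCV has them; the pictures are not rectified), "xyz" and "orientation" of the camera in the world. Camera axes: x right, y down, z forward; pixel columns grow to the right and rows downward; lengths in m; the calibration is good to about 2 mm. A picture is of the moment at which its call begins.
- r.finish_job(): hands the job in; it is judged then, once.
Trained networks look in the newest picture that a camera, given by its name, has taken for a name from the list of things; names that differ only in an ending like _2 or _b are one class to them, and where a whole thing is asked for, a point or a joint stands for the part that bears it (a point fixed in the world has none). Each returns a list of dicts, best first, with "score" (0 to 1); they miss things now and then, are a little off and sometimes report something else, mostly with a low value. They report only what shows in the picture. A call takes as long as a camera call. They do not tell look-alikes from the thing itself.
- r.search_frame(camera, thing): "at" ([x, y, z] in m, in the coordinates of the camera as it stood for that picture, good to about 4 mm: the middle of the surface that is visible of it).
The state is a dict: "clock": time; "q": joint angles; "qd": joint speeds; "joint_torque": joint torques, N m; "tool_pos": TCP position; "eef_rot": TCP orientation; "contact_force": force on the tool from outside, world axes, zero at the start; "moment": the same for the moment, N m; "opening": opening from 0.0 (shut) to 1.0 (fully open); "finger_force": force on a finger pad.
Only numpy, scipy, OpenCV 4.12 (cv2) and the standard library are available. Lean on these libraries where they do the work, as an engineer would, in place of code of your own. Each camera call takes 0.05 s, during which the arm holds its last target. There are 200 camera calls.

TASK

Get the lid-drilling stand ready for the next batch: turn the chuck sleeve anticlockwise (seen from above) until the chuck is fully open, stand the brass-headed step bit shank down in the pocket at the bottom of the chuck, then turn the sleeve clockwise as far as it will go so that the three jaws hold the bit firmly and upright. Stack all the flat closed tins, lids up, squarely in one column on the grey infeed plate, between its four corner posts and each lying flat on the one below; this may be done before or after the chuck. Leave the round candle tins, the mug and the dark twist bit where they are.

Things in the scene. Friction and masses are not known exactly. Their poses are not given: they have to be found in the camera images.
- drill: green upright drill stand fixed to the bench: square base 100 x 100 x 18 mm, round housing 70 mm across up to 52 mm high, chuck on top facing up. Origin: centre of the underside; z up along the chuck's axis. Its place differs from start to start (it and the infeed plate may trade places)
- sleeve (a joint): turn of the chuck sleeve, rad: 0 = fully open (stop), grows clockwise seen from above, 2.3 = stop of the empty chuck. Jaws move in 3.5 mm per rad: faces 11 mm from the axis at 0; on a 10 mm shank they touch at about 1.7 and the sleeve goes tight at about 1.8. Needs 0.25 N m to turn, 0.4 N m or more to tighten; stays where left. Starts partly closed, too tight to load the bit easily
- sleeve_top (a point): centre of the sleeve's top rim, on the chuck's axis, 100 mm above the bench. The sleeve is a round knurled ring 52 mm across with a red mark, reaching from here 34 mm down; grip it across its diameter from above, fingertips 10 to 22 mm below this point. The jaws stand 4 mm above it
- chuck_seat (a point): centre of the floor of the pocket at the bottom of the chuck, 52 mm above the bench, 48 mm below the sleeve's rim. The pocket is a round hole 13 mm across and 18 mm deep with a funnel mouth 23 mm across, and it keeps the shank standing while the jaws are open; the jaws are above it
- jaw1: one of three steel jaws at 120 degrees, 11 mm wide and 26 mm tall, their tops 104 mm above the bench, moved in and out together by the sleeve. Origin: on the chuck's axis at the jaw's foot, 78 mm above the bench when the jaw is fully open; it moves along -x as the jaw closes; its +x points outward to the jaw
- jaw2: as jaw1, second jaw
- jaw3: as jaw1, third jaw
- bit: step bit, 88 mm long, 60 g: steel shank 10 mm across for the lowest 64 mm, then a brass collar 20 mm across and 12 mm tall (grip here), then brass steps of 14, 10 and 6 mm, 4 mm each. Origin: centre of the shank's lower end; z along the bit towards the steps. Starts upright in the bit stand, its lower end 34 mm deep
- bitstand: wooden bit stand fixed to the bench, 50 x 130 x 40 mm, with two 12 mm holes at y = +35 mm (step bit) and y = -35 mm (twist bit). Origin: centre of the underside
- twist: dark twist bit, 10 mm across, 72 mm long, upright in the stand's other hole; leave alone. Origin: lower end
- infeed: grey infeed plate fixed to the bench, 120 x 90 mm (x by y), 10 mm thick, with yellow marks and four steel angle posts at the corners of a 94 x 66 mm (x by y) space that takes a column of tins with 5 mm play a side; posts end 80 mm above the bench, their top 12 mm flared outward; open on the long sides for the fingers (70 mm between posts). Origin: centre of the underside; x along its long side
- infeed_top (a point): centre of the infeed plate's upper face, 10 mm above the bench; underside of the lowest tin rests here, the next ones 20 mm higher each
- tin1: flat closed tin with a rounded aluminium lid and a blue body, 84 x 56 x 20 mm (x by y by z), about 130 g. Origin: centre of the underside; x along its long side, z up through the lid. Two to four of the four tins are present; it may be absent (None)
- tin2: flat closed tin with a rounded aluminium lid and a red body, 84 x 56 x 20 mm (x by y by z), about 130 g. Origin: centre of the underside; x along its long side, z up through the lid. Two to four of the four tins are present; it may be absent (None)
- tin3: flat closed tin with a rounded aluminium lid and a green body, 84 x 56 x 20 mm (x by y by z), about 130 g. Origin: centre of the underside; x along its long side, z up through the lid. Two to four of the four tins are present; it may be absent (None)
- tin4: flat closed tin with a rounded aluminium lid and a yellow body, 84 x 56 x 20 mm (x by y by z), about 130 g. Origin: centre of the underside; x along its long side, z up through the lid. Two to four of the four tins are present; it may be absent (None)
- candle1: round candle tin filled with rolled cardboard, red label, 73 mm across, 85 mm tall; leave alone. Origin: centre of the underside
- candle2: round candle tin, blue label, same size; leave alone. Origin: centre of the underside
- mug: white enamel mug, 76 mm across, 80 mm tall; leave alone. Origin: centre of the underside
Things that resemble listed ones, but are neither listed nor needed, are in the scene too. What is shaped like the tin1 but orange or purple is not meant.

How it is judged:
By the outcome, as a careful person would: the job done as asked, in the order asked, and still so for the second after the job is handed in, with the robot touching nothing.
Of tin1, tin2, tin3, tin4 only 2 to 4 are there at a start; the rules pass over those that are not, and their reading is None.
At some moment in a run one of tin1, tin2, tin3, tin4 may be knocked a few centimetres aside while the robot is not near it.
It also fails if it takes over 210 s, if anything falls off the work surface, if the arm or the gripper's body presses on something with over 40 N, if the wrist force passes 120 N, or if a joint passes its speed limit or range.

## Working session

There is one attempt and no reset: what is moved stays moved. The work goes in short steps, Python scripts to look and compute and a tool call to move; the robot and the scene stay as the last step left them, time stands still between calls to the robot, and variables do not carry over. Pictures are saved under pics/ and viewed, at most 14 in all, crops included, and the job is handed in when it is done.

Besides the shell and the picture viewer there is one more tool, called after "Request:" in YAML: its name, and indented under it one key for each argument. step_arm: Moves the arm, as the interface text tells. Its arguments: {"type":"object","properties":{"motion":{"type":"array"},"force":{"type":"number"}},"required":["motion"]}

```bash
ls; mkdir -p pics; cat > h.py <<'E'
import numpy as np, cv2
from scipy.spatial.transform import Rotation as R
from plant import r
def snap(n, f=None):
    s=r.snapshot(n)
    if f: cv2.imwrite('pics/'+f, s['pixels'][:,:,::-1])
    return s
def world(s,p):
    return R.from_quat(s['orientation']).apply(np.atleast_2d(p))+np.array(s['xyz'])
def cloud(s):
    h,w=s['depth'].shape
    v,u=np.mgrid[0:h,0:w]
    K=np.array([[s['fx'],0,s['cx']],[0,s['fy'],s['cy']],[0,0,1]])
    n=cv2.undistortPoints(np.stack([u,v],-1).reshape(-1,1,2).astype(float),K,np.array(s['D'],float)).reshape(h,w,2)
    d=s['depth'][...,None]
    P=np.concatenate([n*d,d],-1)
    W=world(s,P.reshape(-1,3)).reshape(h,w,3); W[s['depth']<=0]=np.nan
    return W
def proj(s,P):
    K=np.array([[s['fx'],0,s['cx']],[0,s['fy'],s['cy']],[0,0,1]])
    C=R.from_quat(s['orientation']).inv().apply(np.atleast_2d(P)-np.array(s['xyz']))
    return cv2.projectPoints(C,np.zeros(3),np.zeros(3),K,np.array(s['D'],float))[0].reshape(-1,2)
E
python3 - <<'E'
from h import *
print(r.get_state(), r.tip_reach)
for n in ['top','side']:
    s=snap(n,n+'0.png'); print(n,s['xyz'],s['orientation'],s['fx'],s['D'])
    for t in ['drill','sleeve','bit','bitstand','twist','infeed','tin1','tin2','tin3','tin4','candle1','mug','jaw1']:
        for d in r.search_frame(n,t):
            w=world(s,d['at'])[0]; print(t,round(d['score'],2),w.round(3),proj(s,w).round()[0])
E
```

```text
pics
{'clock': 0.0, 'q': array([ 1.24880984,  0.68998409, -0.19450138,  1.56632509,  0.15729038,
        0.90249989, -0.21510338]), 'qd': array([ 1.18356424e-03, -1.79500052e-03,  1.43091857e-03, -3.52525439e-04,
       -1.47939525e-04, -8.79080732e-05, -2.36835693e-04]), 'joint_torque': array([-8.22231850e-04, -5.27561045e+01, -1.26740813e+00, -1.53432012e+01,
       -5.26379887e-02,  6.36747645e-03,  1.74990823e-04]), 'tool_pos': array([ 0.21745306, -0.58532735,  0.25991466]), 'eef_rot': array([ 9.84212696e-01,  1.76987388e-01, -2.26473389e-04, -8.84839059e-04]), 'contact_force': array([ 0.66157899,  0.01463379, -0.06706954]), 'moment': array([ 0.01754597, -0.03050204, -0.03147061]), 'finger_force': 0.0, 'opening': 1.0005496529773} 0.022
top [ 0.47339306 -0.0053658   1.17807684] [ 0.71618211 -0.69655     0.02995118 -0.03168914] 410.14831252080126 [-0.06679205  0.          0.          0.          0.        ]
drill 0.81 [0.505 0.073 0.02 ] [255. 232.]
sleeve 0.4 [0.504 0.073 0.101] [253. 232.]
sleeve 0.33 [0.505 0.074 0.018] [255. 232.]
bit 0.43 [0.502 0.078 0.021] [253. 233.]
bitsta
[... 2633 characters left out ...]
4 -0.122  0.02 ] [280. 215.]
tin3 0.82 [ 0.352 -0.023  0.022] [367. 256.]
tin3 0.76 [ 0.462 -0.136  0.019] [337. 226.]
tin3 0.68 [ 0.604 -0.252  0.023] [303. 197.]
tin3 0.62 [ 0.701 -0.357  0.018] [287. 180.]
tin4 0.9 [ 0.468 -0.28   0.022] [350. 203.]
tin4 0.85 [ 0.624 -0.122  0.02 ] [280. 215.]
tin4 0.82 [ 0.352 -0.023  0.022] [367. 256.]
tin4 0.76 [ 0.462 -0.136  0.019] [337. 226.]
tin4 0.68 [ 0.604 -0.252  0.023] [303. 197.]
tin4 0.62 [ 0.701 -0.357  0.018] [287. 180.]
candle1 0.69 [ 0.763 -0.199  0.053] [248. 184.]
candle1 0.62 [0.738 0.054 0.058] [211. 222.]
mug 0.77 [0.65  0.385 0.056] [158. 311.]
mug 0.74 [ 0.469 -0.277  0.02 ] [349. 203.]
jaw1 0.74 [ 0.469 -0.278  0.021] [349. 203.]
```

View pics/top0.png

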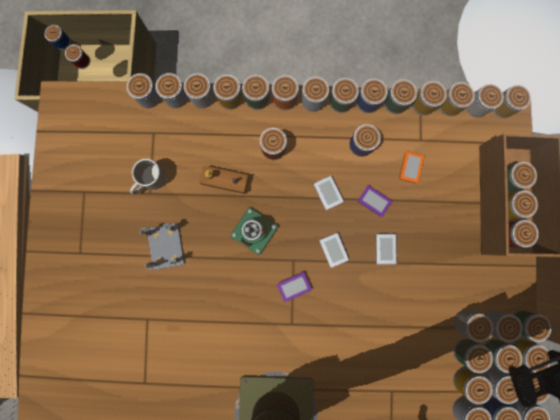

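View pics/side0.png

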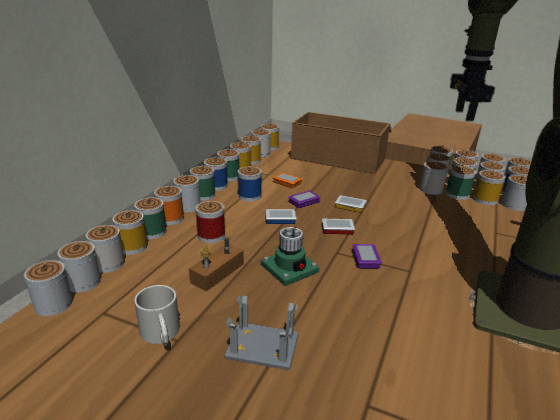

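```bash
cat >> h.py <<'E'
def blob(W,c,rad,z0,z1):
    m=(np.hypot(W[...,0]-c[0],W[...,1]-c[1])<rad)&(W[...,2]>z0)&(W[...,2]<z1)
    return W[m],m
def rect(P):
    (c,wh,a)=cv2.minAreaRect(P[:,:2].astype(np.float32)*1000)
    if wh[0]<wh[1]: wh=wh[::-1]; a+=90
    return np.round(c,1),np.round(wh,1),round((a+90)%180-90,1)
E
python3 - <<'E'
from h import *
t=r.snapshot('top'); s=r.snapshot('side')
Wt,Ws=cloud(t),cloud(s)
for nm,c in dict(blue=(.626,-.132),red=(.46,-.15),yellow=(.467,-.298)).items():
    for k,W in (('top',Wt),('side',Ws)):
        P,_=blob(W,c,.058,.008,.035); print(nm,k,len(P),rect(P),'mean',P[:,:2].mean(0).round(4),'zmax',np.percentile(P[:,2],[50,90]).round(4))
for k,W in (('top',Wt),('side',Ws)):
    for z0,z1 in ((.004,.016),(.03,.09)):
        P,_=blob(W,(.461,.331),.09,z0,z1); print('infeed',k,z0,len(P),rect(P),P.mean(0).round(4))
        if z0>.02:
            lab=cv2.kmeans(P[:,:2].astype(np.float32),4,None,(3,50,1e-5),5,cv2.KMEANS_PP_CENTERS); print(lab[2].round(3).tolist(), lab[2].mean(0), P[:,2].max())
    P,_=blob(W,(.505,.073),.04,.09,.115); print('sleeve',k,len(P),cv2.minEnclosingCircle(P[:,:2].astype(np.float32)),P.mean(0).round(4),P[:,2].max())
    P,_=blob(W,(.505,.073),.075,.01,.03); print('drill base',k,rect(P))
    P,_=blob(W,(.647,.158),.08,.03,.045); print('bitstand',k,rect(P),P.mean(0).round(4))
    P,_=blob(W,(.647,.178),.08,.047,.12); print('bits',k,len(P),P.round(3).tolist()[::3])
o=[]
for im,(x,y),(w,h) in ((t,(270,125),(180,150)),(s,(255,160),(130,108)),(s,(190,225),(130,108)),(t,(190,150),(100,83))):
    o.append(cv2.resize(im['pixels'][y:y+h,x:x+w,::-1],(400,300),interpolation=cv2.INTER_CUBIC))
cv2.imwrite('pics/crop1.png',np.vstack([np.hstack(o[:2]),np.hstack(o[2:])]))
E
```

```text
blue top 574 (array([ 620.1, -124. ]), array([84. , 71.5]), 26.1) mean [ 0.623  -0.1307] zmax [0.0213 0.024 ]
blue side 384 (array([ 625.5, -128.7]), array([84. , 59.7]), 28.7) mean [ 0.6232 -0.1234] zmax [0.0201 0.022 ]
red top 597 (array([ 463.4, -156.3]), array([84.3, 70.3]), 24.1) mean [ 0.4605 -0.1498] zmax [0.0215 0.0245]
red side 418 (array([ 463.5, -147.2]), array([83.6, 58.6]), 21.6) mean [ 0.4612 -0.1404] zmax [0.0203 0.0222]
yellow top 585 (array([ 460.1, -298.9]), array([93.6, 56.9]), 1.6) mean [ 0.4671 -0.2976] zmax [0.0215 0.0247]
yellow side 324 (array([ 470.5, -295.2]), array([82.8, 63.2]), 3.1) mean [ 0.469  -0.2879] zmax [0.0199 0.022 ]
infeed top 0.004 1280 (array([460.6, 332.1]), array([170.8, 166.1]), 55.2) [0.4584 0.329  0.0101]
infeed top 0.03 218 (array([458.4, 328.8]), array([110.6,  83.8]), 12.3) [0.4617 0.3341 0.0653]
[[0.5109999775886536, 0.3059999942779541], [0.41999998688697815, 0.28600001335144043], [0.4959999918937683, 0.3709999918937683], [0.40700000524520874, 0.35199999809265137]] [0.45856547 0.3287052 ] 0.08479991035515755
sleeve top 176 ((0.5091149
[... 2104 characters left out ...]
, 0.209, 0.086], [0.653, 0.205, 0.086], [0.648, 0.139, 0.049], [0.665, 0.211, 0.083], [0.66, 0.207, 0.082], [0.655, 0.202, 0.081], [0.644, 0.141, 0.048], [0.656, 0.209, 0.082], [0.65, 0.206, 0.082], [0.662, 0.212, 0.079], [0.656, 0.209, 0.079], [0.652, 0.204, 0.078], [0.662, 0.211, 0.076], [0.656, 0.21, 0.078], [0.652, 0.205, 0.075], [0.662, 0.213, 0.075], [0.655, 0.21, 0.075], [0.652, 0.204, 0.073], [0.66, 0.212, 0.072], [0.654, 0.209, 0.072], [0.66, 0.208, 0.067], [0.657, 0.201, 0.064], [0.657, 0.205, 0.064], [0.661, 0.204, 0.059], [0.662, 0.206, 0.058], [0.657, 0.202, 0.057], [0.657, 0.205, 0.056], [0.659, 0.207, 0.054], [0.663, 0.206, 0.049], [0.657, 0.202, 0.049], [0.656, 0.204, 0.047]]
```

View pics/crop1.png

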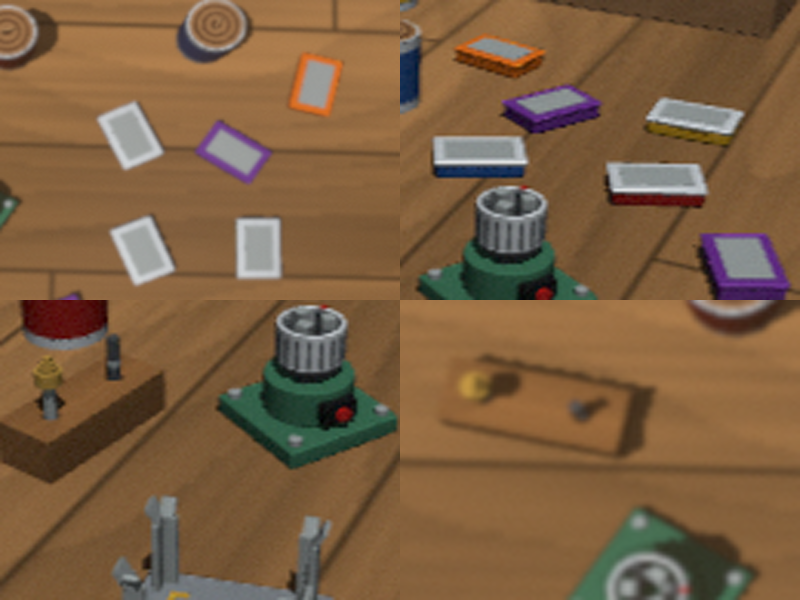

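The image shows three wanted tins: blue (top view 328,192; side view 281,216), red (334,250; 337,226) and yellow (386,249; 350,203). The look-alikes are purple at top (376,200) and (294,287), and orange at (412,167). The crop shows the body colours, so I'm confident in this choice. The bit with the brass head is at side (206,254), and the dark twist bit is at (227,246).

```bash
cat >> h.py <<'E'
def goto(p,yaw=None,half=True):
    """p: target TCP m; yaw: world angle (deg) of tool x (tool down); half: allow half turn"""
    s=r.get_state(); R0=R.from_quat(s['eef_rot']); x=R0.apply([1,0,0]); y0=np.degrees(np.arctan2(x[1],x[0]))
    yaw=y0 if yaw is None else yaw
    d=yaw-y0; d=(d+90)%180-90 if half else (d+180)%360-180
    a=np.radians(y0+d); Rt=R.from_matrix(np.array([[np.cos(a),np.sin(a),0],[np.sin(a),-np.cos(a),0],[0,0,-1]]).T)
    print('dp',(R0.inv().apply(np.array(p)-s['tool_pos'])*1000).round(1).tolist(),'twist',(R0.inv()*Rt).as_rotvec().round(3).tolist(),
      '| tcp',s['tool_pos'].round(4),'yaw',round(y0,1),'q',s['q'].round(2).tolist(),'t',round(s['clock'],2))
E
python3 - <<'E'
from h import *
goto([.5095,.0785,.2])
E
```

```text
dp [504.9, -521.1, 60.7] twist [0.0, -0.0, -0.0] | tcp [ 0.2178 -0.5859  0.2607] yaw 20.4 q [1.25, 0.69, -0.19, 1.57, 0.16, 0.9, -0.22] t 1.5
```

Request:
step_arm:
  motion:
    - {"dp":[42,-43,0],"twist":[0,0,0],"hand":1}
    - {"dp":[84,-86,0],"twist":[0,0,0],"hand":1}
    - {"dp":[126,-130,0],"twist":[0,0,0],"hand":1}
    - {"dp":[168,-173,0],"twist":[0,0,0],"hand":1}
    - {"dp":[210,-217,0],"twist":[0,0,0],"hand":1}

```text
clock: 2.12
tool_pos: [0.3399, -0.3077, 0.261]
eef_rot: [0.984, 0.177, 0.001, 0.0]
contact_force: [0.8, 0.6, -0.1]
opening: 0.999
finger_force: 0.0
```

Request:
step_arm:
  motion:
    - {"dp":[42,-43,0],"twist":[0,0,0],"hand":1}
    - {"dp":[84,-86,0],"twist":[0,0,0],"hand":1}
    - {"dp":[126,-130,0],"twist":[0,0,0],"hand":1}
    - {"dp":[168,-173,0],"twist":[0,0,0],"hand":1}
    - {"dp":[210,-217,0],"twist":[0,0,0],"hand":1}

```text
clock: 2.75
tool_pos: [0.4611, -0.0309, 0.261]
eef_rot: [0.984, 0.177, 0.001, 0.0]
contact_force: [1.2, -0.7, 0.7]
opening: 0.995
finger_force: 0.0
```

```bash
python3 - <<'E'
from h import *
goto([.5095,.0785,.2])
E
```

```text
dp [83.4, -85.8, 61.0] twist [0.001, -0.001, -0.0] | tcp [ 0.4611 -0.0309  0.261 ] yaw 20.4 q [0.06, 0.48, -0.13, 2.04, 0.11, 0.62, -1.36] t 2.75
```

Request:
step_arm:
  motion:
    - {"dp":[40,-42,0],"twist":[0,0,0],"hand":1}
    - {"dp":[83,-86,0],"twist":[0,0,0],"hand":1}
    - {"dp":[83,-86,40],"twist":[0,0,0],"hand":1}
    - {"dp":[83,-86,80],"twist":[0,0,0],"hand":1}
    - {"dp":[83,-86,80],"twist":[0,0,0],"hand":1}

```text
clock: 3.38
tool_pos: [0.5063, 0.0766, 0.1788]
eef_rot: [0.984, 0.177, -0.003, 0.0]
contact_force: [1.0, -1.1, 0.0]
opening: 0.999
finger_force: 0.0
```

```bash
python3 - <<'E'
from h import *
goto([.5095,.0785,.108])
E
```

```text
dp [4.0, -0.6, 70.8] twist [-0.001, 0.006, -0.0] | tcp [0.5063 0.0766 0.1788] yaw 20.4 q [-0.18, 0.67, -0.1, 1.98, 0.12, 0.5, -1.58] t 3.38
```

Request:
step_arm:
  motion:
    - {"dp":[0,0,30],"twist":[0,0,0],"hand":1}
    - {"dp":[0,0,60],"twist":[0,0,0],"hand":1}
    - {"dp":[0,0,72],"twist":[0,0,0],"hand":1}
    - {"dp":[0,0,72],"twist":[0,0,0],"hand":1}
    - {"dp":[0,0,72],"twist":[0,0,0],"hand":1}

```text
clock: 4.0
tool_pos: [0.509, 0.0769, 0.11]
eef_rot: [0.984, 0.177, 0.001, -0.0]
contact_force: [-0.1, 0.2, -0.5]
opening: 0.998
finger_force: 0.0
```

```bash
python3 - <<'E'
from h import *
goto([.5095,.0785,.108]); snap('side','s1.png')
E
```

```text
dp [1.0, -1.3, 2.0] twist [0.0, -0.002, -0.0] | tcp [0.509  0.0769 0.11  ] yaw 20.4 q [-0.2, 0.79, -0.07, 2.02, 0.15, 0.33, -1.6] t 4.0
```

View pics/s1.png

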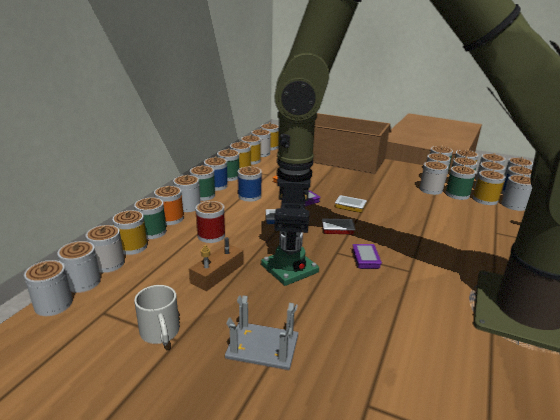

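The fingers straddle the sleeve at about (290,238). Closing.

Request:
step_arm:
  motion:
    - {"dp":[1,-1,2],"twist":[0,0,0],"hand":0.3}
    - {"dp":[1,-1,2],"twist":[0,0,0],"hand":0.3}
    - {"dp":[1,-1,2],"twist":[0,0,0],"hand":0.3}
    - {"dp":[1,-1,2],"twist":[0,0,0],"hand":0.3}
    - {"dp":[1,-1,2],"twist":[0,0,0],"hand":0.3}
  force: 50

```text
clock: 4.68
tool_pos: [0.5087, 0.078, 0.1067]
eef_rot: [0.984, 0.177, -0.0, 0.0]
contact_force: [0.5, 0.8, -0.1]
opening: 0.648
finger_force: 0.0
```

```bash
python3 - <<'E'
from h import *
goto([.5095,.0785,.108]); s=r.get_state(); print(s['opening'],s['finger_force'],s['contact_force'],s['moment'])
E
```

```text
dp [1.0, -0.2, -1.3] twist [0.0, 0.0, 0.0] | tcp [0.5087 0.078  0.1067] yaw 20.4 q [-0.2, 0.8, -0.06, 2.02, 0.15, 0.32, -1.6] t 4.67
0.647683328163038 0.0 [ 0.49628322  0.75310766 -0.09193931] [-0.0492998  -0.002922    0.04161646]
```

Fingers are still closing (52 mm corresponds to about 0.59).

Request:
step_arm:
  motion:
    - {"dp":[0,0,0],"twist":[0,0,0],"hand":0.1}
    - {"dp":[0,0,0],"twist":[0,0,0],"hand":0.1}
    - {"dp":[0,0,0],"twist":[0,0,0],"hand":0.1}
    - {"dp":[0,0,0],"twist":[0,0,0],"hand":0.1}
    - {"dp":[0,0,0],"twist":[0,0,0],"hand":0.1}
  force: 50

```text
clock: 5.3
tool_pos: [0.5093, 0.0766, 0.1067]
eef_rot: [0.984, 0.176, 0.0, 0.001]
contact_force: [2.2, -4.3, -1.1]
opening: 0.577
finger_force: 50.0
```

```bash
python3 - <<'E'
from h import *
goto([.5095,.0785,.108]); s=r.get_state(); print(s['opening'],s['finger_force'],s['contact_force'],s['moment'])
E
```

```text
dp [0.9, -1.7, -1.3] twist [0.002, -0.0, -0.0] | tcp [0.5093 0.0766 0.1067] yaw 20.3 q [-0.2, 0.8, -0.06, 2.02, 0.15, 0.32, -1.6] t 5.3
0.5772476074300008 49.99987875111401 [ 2.24240048 -4.31925106 -1.10622235] [-0.99968125 -0.4055303   0.15671542]
```

Request:
step_arm:
  motion:
    - {"dp":[0,0,0],"twist":[0,0,-0.12],"hand":0}
    - {"dp":[0,0,0],"twist":[0,0,-0.24],"hand":0}
    - {"dp":[0,0,0],"twist":[0,0,-0.36],"hand":0}
    - {"dp":[0,0,0],"twist":[0,0,-0.48],"hand":0}
    - {"dp":[0,0,0],"twist":[0,0,-0.6],"hand":0}

```text
clock: 5.92
tool_pos: [0.5095, 0.0761, 0.1067]
eef_rot: [0.888, 0.46, -0.0, 0.001]
contact_force: [3.1, -4.5, -1.1]
opening: 0.58
finger_force: 50.0
```

```bash
python3 - <<'E'
from h import *
goto([.5095,.0770,.107]); s=r.get_state(); print(s['opening'],s['finger_force'],s['contact_force'],s['moment'])
E
```

```text
dp [0.7, -0.5, -0.3] twist [0.002, 0.001, 0.0] | tcp [0.5095 0.0761 0.1067] yaw 54.8 q [-0.12, 0.8, -0.19, 2.02, 0.4, 0.36, -1.25] t 5.92
0.5801219990668828 49.99881218187511 [ 3.07731974 -4.47691521 -1.11853518] [-1.02472823 -0.52580766 -0.2750586 ]
```

Request:
step_arm:
  motion:
    - {"dp":[0,0,0],"twist":[0,0,-0.12],"hand":0}
    - {"dp":[0,0,0],"twist":[0,0,-0.24],"hand":0}
    - {"dp":[0,0,0],"twist":[0,0,-0.36],"hand":0}
    - {"dp":[0,0,0],"twist":[0,0,-0.48],"hand":0}
    - {"dp":[0,0,0],"twist":[0,0,-0.6],"hand":0}

```text
clock: 6.55
tool_pos: [0.51, 0.0763, 0.1066]
eef_rot: [0.715, 0.7, -0.0, 0.001]
contact_force: [3.1, -2.5, -5.2]
opening: 0.571
finger_force: 50.1
```

```bash
python3 - <<'E'
from h import *
goto([.5095,.0770,.107]); s=r.get_state(); print(s['opening'],s['finger_force'],s['contact_force'],s['moment'])
E
```

```text
dp [0.7, -0.5, -0.4] twist [0.001, 0.001, 0.0] | tcp [0.51   0.0763 0.1066] yaw 88.8 q [-0.04, 0.82, -0.33, 2.01, 0.63, 0.42, -0.88] t 6.55
0.5707366390190075 50.07427987642586 [ 3.10024242 -2.53123785 -5.21541276] [-0.23978343 -0.77959648 -1.68819737]
```

Moment rose to −1.7 N m: the open stop. Ease back, release, rise.

Request:
step_arm:
  motion:
    - {"dp":[0,0,0],"twist":[0,0,0.01],"hand":1}
    - {"dp":[0,0,0],"twist":[0,0,0.01],"hand":1}
    - {"dp":[0,0,0],"twist":[0,0,0.01],"hand":1}
    - {"dp":[0,0,-50],"twist":[0,0,0],"hand":1}
    - {"dp":[0,0,-100],"twist":[0,0,0],"hand":1}

```text
clock: 7.18
tool_pos: [0.5079, 0.0785, 0.2076]
eef_rot: [0.712, 0.702, -0.001, -0.001]
contact_force: [1.1, 0.0, -0.3]
opening: 1.002
finger_force: 0.0
```

```bash
python3 - <<'E'
from h import *
goto([.6585,.201,.20],79)
E
```

```text
dp [124.6, 148.9, 7.3] twist [-0.002, 0.0, 0.178] | tcp [0.5079 0.0785 0.2076] yaw 89.2 q [0.06, 0.66, -0.5, 1.94, 0.5, 0.66, -0.76] t 7.17
```

Request:
step_arm:
  motion:
    - {"dp":[40,48,5],"twist":[0,0,0.06],"hand":1}
    - {"dp":[80,96,7],"twist":[0,0,0.12],"hand":1}
    - {"dp":[125,149,7],"twist":[0,0,0.178],"hand":1}
    - {"dp":[125,149,7],"twist":[0,0,0.178],"hand":1}
    - {"dp":[125,149,7],"twist":[0,0,0.178],"hand":1}

```text
clock: 7.8
tool_pos: [0.6586, 0.2009, 0.199]
eef_rot: [0.772, 0.636, -0.001, -0.0]
contact_force: [-0.9, -1.4, -0.4]
opening: 1.001
finger_force: 0.0
```

```bash
python3 - <<'E'
from h import *
goto([.6585,.201,.087],79)
t=snap('top'); s=snap('side')
Wt,Ws=cloud(t),cloud(s)
for W in (Wt,Ws):
    P,_=blob(W,(.6585,.202),.03,.064,.1); print(len(P),rect(P),P.mean(0),P[:,2].max())
o=[cv2.resize(s['pixels'][205:295,235:345,::-1],(400,330),interpolation=cv2.INTER_CUBIC),cv2.resize(t['pixels'][190:272,200:300,::-1],(400,330),interpolation=cv2.INTER_CUBIC)]
cv2.imwrite('pics/c2.png',np.hstack(o))
E
```

```text
dp [0.2, 0.1, 112.0] twist [-0.001, 0.001, 0.0] | tcp [0.6586 0.2009 0.199 ] yaw 79.0 q [-0.15, 0.87, -0.44, 1.4, 0.41, 0.96, -0.88] t 7.8<stdin>:6: RuntimeWarning: Mean of empty slice.
  ret = um.true_divide(
Traceback (most recent call last):
ValueError: zero-size array to reduction operation maximum which has no identity
```

Request:
step_arm:
  motion:
    - {"dp":[0,0,45],"twist":[0,0,0],"hand":0.4}
    - {"dp":[0,0,90],"twist":[0,0,0],"hand":0.4}
    - {"dp":[0,0,112],"twist":[0,0,0],"hand":0.4}
    - {"dp":[0,0,112],"twist":[0,0,0],"hand":0.4}
    - {"dp":[0,0,112],"twist":[0,0,0],"hand":0.4}
  force: 25

```text
clock: 8.52
tool_pos: [0.6606, 0.2012, 0.0896]
eef_rot: [0.772, 0.636, 0.001, 0.0]
contact_force: [0.5, -0.4, 0.1]
opening: 0.699
finger_force: 0.0
```

```bash
python3 - <<'E'
from h import *
goto([.6585,.201,.087],79)
t=snap('top'); s=snap('side')
o=[cv2.resize(s['pixels'][205:295,170:340,::-1],(480,254),interpolation=cv2.INTER_CUBIC),cv2.resize(t['pixels'][200:264,220:284,::-1],(254,254),interpolation=cv2.INTER_CUBIC)]
cv2.imwrite('pics/c2.png',np.hstack(o))
E
```

```text
dp [-0.6, -2.0, 2.6] twist [0.002, -0.002, -0.001] | tcp [0.6606 0.2012 0.0896] yaw 78.9 q [-0.17, 1.01, -0.39, 1.46, 0.48, 0.77, -0.93] t 8.53
```

View pics/c2.png

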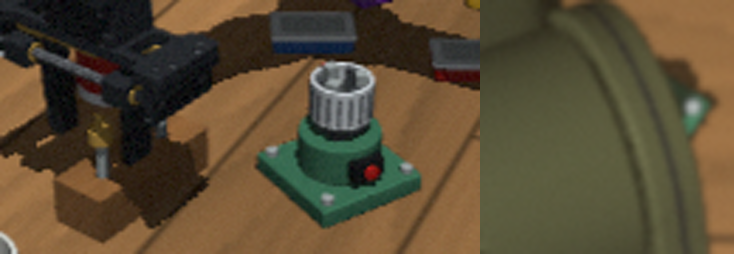

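The bit head sits between the fingers (c2 at 100,135), and the jaws look retracted at (345,80). Gripping.

Request:
step_arm:
  motion:
    - {"dp":[0,-2,2],"twist":[0,0,0],"hand":-0.8}
    - {"dp":[0,-2,2],"twist":[0,0,0],"hand":-0.8}
    - {"dp":[0,-2,2],"twist":[0,0,0],"hand":-0.8}
    - {"dp":[0,-2,2],"twist":[0,0,0],"hand":-0.8}
    - {"dp":[0,-2,2],"twist":[0,0,0],"hand":-0.8}
  force: 25

```text
clock: 9.25
tool_pos: [0.6577, 0.2012, 0.0857]
eef_rot: [0.772, 0.636, 0.0, 0.0]
contact_force: [0.9, 0.7, 0.1]
opening: 0.216
finger_force: 25.0
```

Request:
step_arm:
  motion:
    - {"dp":[0,0,0],"twist":[0,0,0],"hand":-0.8}
    - {"dp":[0,0,0],"twist":[0,0,0],"hand":-0.8}
    - {"dp":[0,0,0],"twist":[0,0,0],"hand":-0.8}
    - {"dp":[0,0,0],"twist":[0,0,0],"hand":-0.8}

```text
clock: 9.75
tool_pos: [0.6576, 0.2012, 0.0857]
eef_rot: [0.772, 0.636, 0.0, 0.0]
contact_force: [1.5, -0.1, -0.9]
opening: 0.213
finger_force: 25.0
```

```bash
python3 - <<'E'
from h import *
goto([.6585,.201,.225],79)
E
```

```text
dp [0.0, 0.9, -139.3] twist [0.0, 0.0, -0.001] | tcp [0.6576 0.2012 0.0857] yaw 78.9 q [-0.17, 1.01, -0.39, 1.46, 0.48, 0.76, -0.94] t 9.75
```

Request:
step_arm:
  motion:
    - {"dp":[0,0,-30],"twist":[0,0,0],"hand":-0.8}
    - {"dp":[0,0,-60],"twist":[0,0,0],"hand":-0.8}
    - {"dp":[0,0,-100],"twist":[0,0,0],"hand":-0.8}
    - {"dp":[0,0,-140],"twist":[0,0,0],"hand":-0.8}
    - {"dp":[0,0,-140],"twist":[0,0,0],"hand":-0.8}

```text
clock: 10.38
tool_pos: [0.6593, 0.2024, 0.2294]
eef_rot: [0.772, 0.636, 0.003, 0.001]
contact_force: [-0.0, 0.1, -0.9]
opening: 0.213
finger_force: 25.0
```

```bash
python3 - <<'E'
from h import *
goto([.5095,.0772,.225],79)
E
```

```text
dp [-151.6, -122.9, 3.1] twist [0.006, -0.004, -0.001] | tcp [0.6593 0.2024 0.2294] yaw 78.9 q [-0.14, 0.84, -0.45, 1.38, 0.39, 1.01, -0.87] t 10.38
```

Request:
step_arm:
  motion:
    - {"dp":[-40,-32,0],"twist":[0,0,0],"hand":-0.8}
    - {"dp":[-80,-64,0],"twist":[0,0,0],"hand":-0.8}
    - {"dp":[-115,-95,0],"twist":[0,0,0],"hand":-0.8}
    - {"dp":[-150,-122,0],"twist":[0,0,0],"hand":-0.8}
    - {"dp":[-150,-122,0],"twist":[0,0,0],"hand":-0.8}

```text
clock: 11.0
tool_pos: [0.5054, 0.0738, 0.2246]
eef_rot: [0.773, 0.635, -0.004, -0.0]
contact_force: [0.4, 0.5, -1.1]
opening: 0.215
finger_force: 25.0
```

Request:
step_arm:
  motion:
    - {"dp":[0,0,0],"twist":[0,0,0],"hand":-0.8}
    - {"dp":[0,0,0],"twist":[0,0,0],"hand":-0.8}

```text
clock: 11.25
tool_pos: [0.5099, 0.0786, 0.2255]
eef_rot: [0.772, 0.636, 0.001, -0.0]
contact_force: [0.5, 0.3, -0.8]
opening: 0.215
finger_force: 25.0
```

```bash
python3 - <<'E'
from h import *
goto([.5095,.0770,.133],79)
s=snap('side')
cv2.imwrite('pics/c3.png',cv2.resize(s['pixels'][150:300,200:380,::-1],(600,500),interpolation=cv2.INTER_CUBIC))
W=cloud(s)
P,_=blob(W,(.5095,.077),.03,.13,.19); 
for z in np.arange(.13,.2,.01):
    Q=P[abs(P[:,2]-z)<.005]
    if len(Q): print(round(z,3),len(Q),np.median(Q,0).round(4),Q[:,:2].min(0).round(4),Q[:,:2].max(0).round(4))
E
```

```text
dp [-1.7, -0.2, 92.5] twist [0.0, -0.001, -0.0] | tcp [0.5099 0.0786 0.2255] yaw 79.0 q [0.05, 0.63, -0.47, 1.92, 0.43, 0.69, -0.87] t 11.25
0.15 12 [0.5111 0.083  0.1515] [0.508  0.0799] [0.5157 0.0855]
0.16 15 [0.5109 0.0832 0.1591] [0.5073 0.08  ] [0.5146 0.0856]
0.17 19 [0.5106 0.0837 0.1696] [0.5067 0.0779] [0.5154 0.0866]
0.18 20 [0.5108 0.0832 0.1806] [0.5067 0.0794] [0.5167 0.0861]
0.19 8 [0.5101 0.0835 0.1871] [0.5072 0.0812] [0.5147 0.0851]
```

View pics/c3.png

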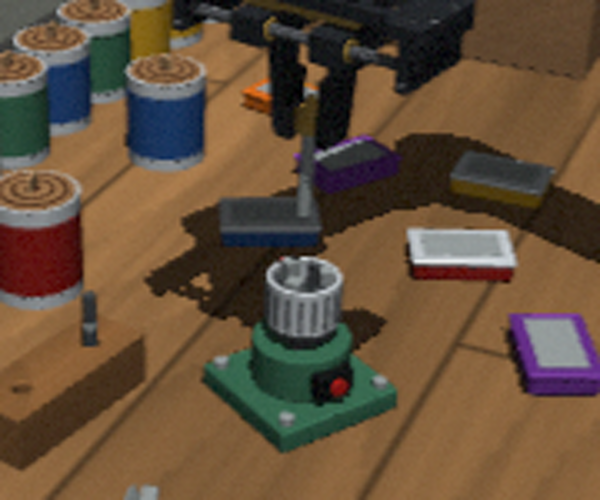

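The bit hangs straight (c3 at 305,170), above the open chuck (305,270). Lowering it in.

Request:
step_arm:
  motion:
    - {"dp":[-1.5,0,20],"twist":[0,0,0],"hand":-0.8}
    - {"dp":[-1.5,0,40],"twist":[0,0,0],"hand":-0.8}
    - {"dp":[-1.5,0,55],"twist":[0,0,0],"hand":-0.8}
    - {"dp":[-1.5,0,66],"twist":[0,0,0],"hand":-0.8}
    - {"dp":[-1.5,0,72],"twist":[0,0,0],"hand":-0.8}

```text
clock: 11.92
tool_pos: [0.5088, 0.0761, 0.1531]
eef_rot: [0.772, 0.636, -0.0, -0.0]
contact_force: [0.8, -0.4, -1.0]
opening: 0.214
finger_force: 25.0
```

Request:
step_arm:
  motion:
    - {"dp":[0,0,5],"twist":[0,0,0],"hand":-0.8}
    - {"dp":[0,0,10],"twist":[0,0,0],"hand":-0.8}
    - {"dp":[0,0,15],"twist":[0,0,0],"hand":-0.8}
    - {"dp":[0,0,19],"twist":[0,0,0],"hand":-0.8}
    - {"dp":[0,0,19],"twist":[0,0,0],"hand":-0.8}

```text
clock: 12.55
tool_pos: [0.5086, 0.0759, 0.1345]
eef_rot: [0.772, 0.636, -0.0, -0.0]
contact_force: [0.4, -0.9, -0.9]
opening: 0.217
finger_force: 25.0
```

```bash
python3 - <<'E'
from h import *
goto([.5095,.0770,.133],79); print(r.get_state()['contact_force'])
E
```

```text
dp [1.3, 0.6, 1.5] twist [-0.0, 0.0, -0.001] | tcp [0.5086 0.0759 0.1345] yaw 78.9 q [-0.03, 0.77, -0.35, 2.0, 0.55, 0.47, -0.97] t 12.55
[ 0.36377038 -0.88217027 -0.93456824]
```

Request:
step_arm:
  motion:
    - {"dp":[1,0.5,1],"twist":[0,0,0],"hand":-0.8}
    - {"dp":[1,0.5,2],"twist":[0,0,0],"hand":-0.8}
    - {"dp":[1,0.5,2.5],"twist":[0,0,0],"hand":-0.8}
    - {"dp":[1,0.5,2.5],"twist":[0,0,0],"hand":-0.8}

```text
clock: 13.05
tool_pos: [0.5095, 0.0768, 0.1322]
eef_rot: [0.772, 0.636, 0.0, 0.0]
contact_force: [0.7, 0.4, -0.8]
opening: 0.213
finger_force: 25.0
```

Request:
step_arm:
  motion:
    - {"dp":[0,0,0],"twist":[0,0,0],"hand":-0.4}
    - {"dp":[0,0,0],"twist":[0,0,0],"hand":0}
    - {"dp":[0,0,0],"twist":[0,0,0],"hand":0.4}
    - {"dp":[0,0,0],"twist":[0,0,0],"hand":0.8}
    - {"dp":[0,0,0],"twist":[0,0,0],"hand":1}

```text
clock: 13.68
tool_pos: [0.5095, 0.0768, 0.1322]
eef_rot: [0.772, 0.636, 0.0, 0.0]
contact_force: [0.5, 0.7, -0.2]
opening: 0.733
finger_force: 0.0
```

Request:
step_arm:
  motion:
    - {"dp":[0,0,-20],"twist":[0,0,0],"hand":1}
    - {"dp":[0,0,-50],"twist":[0,0,0],"hand":1}
    - {"dp":[0,0,-80],"twist":[0,0,0],"hand":1}
    - {"dp":[0,0,-80],"twist":[0,0,0],"hand":1}

```text
clock: 14.18
tool_pos: [0.5107, 0.0772, 0.214]
eef_rot: [0.772, 0.636, 0.002, 0.001]
contact_force: [-0.3, 0.8, -0.8]
opening: 1.001
finger_force: 0.0
```

```bash
python3 - <<'E'
from h import *
goto([.5095,.0770,.108],125)
s=snap('side')
cv2.imwrite('pics/c4.png',cv2.resize(s['pixels'][180:290,220:360,::-1],(560,440),interpolation=cv2.INTER_CUBIC))
W=cloud(s)
P,_=blob(W,(.5095,.077),.02,.106,.15); print(len(P),np.median(P,0),P[:,2].max())
E
```

```text
dp [-0.6, -1.5, 106.0] twist [0.005, -0.0, -0.804] | tcp [0.5107 0.0772 0.214 ] yaw 78.9 q [0.04, 0.64, -0.46, 1.94, 0.45, 0.66, -0.89] t 14.18
95 [0.51102173 0.08293424 0.12657066] 0.1419194641715213
```

View pics/c4.png

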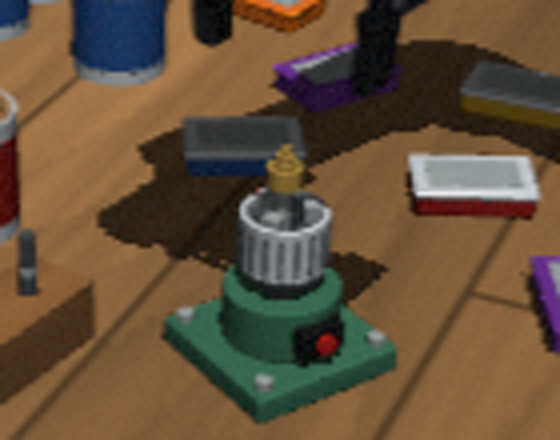

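The bit stands upright in the open chuck (c4 at 285,175). I'll pre-rotate anticlockwise, descend and grip the sleeve.

Request:
step_arm:
  motion:
    - {"dp":[0,0,0],"twist":[0,0,-0.18],"hand":1}
    - {"dp":[0,0,0],"twist":[0,0,-0.36],"hand":1}
    - {"dp":[0,0,0],"twist":[0,0,-0.54],"hand":1}
    - {"dp":[0,0,0],"twist":[0,0,-0.72],"hand":1}
    - {"dp":[0,0,0],"twist":[0,0,-0.9],"hand":1}

```text
clock: 14.85
tool_pos: [0.5087, 0.0765, 0.2108]
eef_rot: [0.416, 0.909, -0.001, -0.001]
contact_force: [-0.1, 0.1, 0.0]
opening: 0.998
finger_force: 0.0
```

Request:
step_arm:
  motion:
    - {"dp":[0,0,0],"twist":[0,0,-0.18],"hand":1}
    - {"dp":[0,0,0],"twist":[0,0,-0.36],"hand":1}
    - {"dp":[0,0,0],"twist":[0,0,-0.5],"hand":1}
    - {"dp":[0,0,0],"twist":[0,0,-0.5],"hand":1}
    - {"dp":[0,0,0],"twist":[0,0,-0.5],"hand":1}

```text
clock: 15.48
tool_pos: [0.5091, 0.0767, 0.2115]
eef_rot: [0.182, 0.983, -0.0, -0.001]
contact_force: [-0.2, -0.6, 0.0]
opening: 1.002
finger_force: 0.0
```

```bash
python3 - <<'E'
from h import *
goto([.5095,.0770,.108])
E
```

```text
dp [-0.4, 0.5, 103.5] twist [-0.001, -0.001, 0.0] | tcp [0.5091 0.0767 0.2115] yaw 159.0 q [0.26, 0.74, -0.85, 1.93, 0.76, 0.83, 0.2] t 15.47
```

Request:
step_arm:
  motion:
    - {"dp":[0,0.5,30],"twist":[0,0,0],"hand":1}
    - {"dp":[0,0.5,60],"twist":[0,0,0],"hand":1}
    - {"dp":[0,0.5,90],"twist":[0,0,0],"hand":1}
    - {"dp":[0,0.5,103],"twist":[0,0,0],"hand":0.5}
    - {"dp":[0,0.5,103],"twist":[0,0,0],"hand":0.4}
  force: 55

```text
clock: 16.1
tool_pos: [0.5093, 0.0773, 0.1088]
eef_rot: [0.181, 0.983, -0.0, -0.0]
contact_force: [0.4, 0.1, 0.9]
opening: 0.797
finger_force: 0.0
```

Request:
step_arm:
  motion:
    - {"dp":[0,0,0],"twist":[0,0,0],"hand":0.05}
    - {"dp":[0,0,0],"twist":[0,0,0],"hand":0.05}
    - {"dp":[0,0,0],"twist":[0,0,0],"hand":0.05}
    - {"dp":[0,0,0],"twist":[0,0,0],"hand":0}
    - {"dp":[0,0,0],"twist":[0,0,0],"hand":0}
  force: 55

```text
clock: 16.73
tool_pos: [0.51, 0.0769, 0.1101]
eef_rot: [0.181, 0.984, -0.0, 0.001]
contact_force: [-1.2, -2.5, 6.4]
opening: 0.572
finger_force: 55.0
```

```bash
python3 - <<'E'
from h import *
goto([.5095,.0770,.108]); s=r.get_state(); print(s['opening'],s['finger_force'],s['contact_force'],s['moment'])
E
```

```text
dp [0.5, -0.1, 2.1] twist [-0.0, 0.002, -0.0] | tcp [0.51   0.0769 0.1101] yaw 159.2 q [0.17, 0.88, -0.69, 2.0, 0.98, 0.64, 0.01] t 16.73
0.5723383659774461 55.00199519097805 [-1.22079115 -2.47151821  6.4487611 ] [-0.46078463  0.01056761  0.16213072]
```

Request:
step_arm:
  motion:
    - {"dp":[0,0,0],"twist":[0,0,0.13],"hand":0}
    - {"dp":[0,0,0],"twist":[0,0,0.26],"hand":0}
    - {"dp":[0,0,0],"twist":[0,0,0.39],"hand":0}
    - {"dp":[0,0,0],"twist":[0,0,0.52],"hand":0}
    - {"dp":[0,0,0],"twist":[0,0,0.65],"hand":0}

```text
clock: 17.35
tool_pos: [0.51, 0.0768, 0.1101]
eef_rot: [0.487, 0.873, -0.0, 0.001]
contact_force: [-1.3, -0.9, 5.8]
opening: 0.578
finger_force: 55.0
```

Request:
step_arm:
  motion:
    - {"dp":[0,0,0],"twist":[0,0,0.13],"hand":0}
    - {"dp":[0,0,0],"twist":[0,0,0.26],"hand":0}
    - {"dp":[0,0,0],"twist":[0,0,0.39],"hand":0}
    - {"dp":[0,0,0],"twist":[0,0,0.52],"hand":0}
    - {"dp":[0,0,0],"twist":[0,0,0.65],"hand":0}

```text
clock: 17.98
tool_pos: [0.5101, 0.0768, 0.1101]
eef_rot: [0.74, 0.672, 0.0, 0.001]
contact_force: [-0.1, -2.1, 5.8]
opening: 0.564
finger_force: 55.0
```

```bash
python3 - <<'E'
from h import *
goto([.5095,.0770,.108]); s=r.get_state(); print(s['opening'],s['finger_force'],s['contact_force'],s['moment'])
E
```

```text
dp [0.1, -0.6, 2.1] twist [0.002, 0.001, 0.0] | tcp [0.5101 0.0768 0.1101] yaw 84.5 q [-0.02, 0.81, -0.36, 2.01, 0.66, 0.44, -0.99] t 17.98
0.5644383970775605 54.996469505131245 [-0.05856502 -2.13512916  5.79735709] [-0.36227012  0.21367989  0.33238464]
```

Request:
step_arm:
  motion:
    - {"dp":[0,0,0],"twist":[0,0,0.1],"hand":0}
    - {"dp":[0,0,0],"twist":[0,0,0.2],"hand":0}
    - {"dp":[0,0,0],"twist":[0,0,0.3],"hand":0}
    - {"dp":[0,0,0],"twist":[0,0,0.38],"hand":0}
    - {"dp":[0,0,0],"twist":[0,0,0.45],"hand":0}

```text
clock: 18.6
tool_pos: [0.5101, 0.0769, 0.1101]
eef_rot: [0.871, 0.491, 0.0, 0.001]
contact_force: [-0.0, -3.3, 5.6]
opening: 0.574
finger_force: 55.0
```

```bash
python3 - <<'E'
from h import *
goto([.5095,.0770,.108]); s=r.get_state(); print(s['opening'],s['finger_force'],s['contact_force'],s['moment'])
E
```

```text
dp [-0.2, -0.6, 2.1] twist [0.002, -0.0, -0.0] | tcp [0.5101 0.0769 0.1101] yaw 58.8 q [-0.09, 0.8, -0.25, 2.01, 0.5, 0.39, -1.28] t 18.6
0.5742533042937454 54.99966200441122 [-0.04715595 -3.26917425  5.56958796] [-0.38367815  0.12508858  0.33741318]
```

Request:
step_arm:
  motion:
    - {"dp":[0,0,0],"twist":[0,0,0.04],"hand":0}
    - {"dp":[0,0,0],"twist":[0,0,0.08],"hand":0}
    - {"dp":[0,0,0],"twist":[0,0,0.12],"hand":0}
    - {"dp":[0,0,0],"twist":[0,0,0.16],"hand":0}
    - {"dp":[0,0,0],"twist":[0,0,0.16],"hand":0}
  force: 60

```text
clock: 19.23
tool_pos: [0.5101, 0.0768, 0.1101]
eef_rot: [0.907, 0.42, 0.001, 0.001]
contact_force: [0.1, -2.6, 6.0]
opening: 0.572
finger_force: 60.0
```

```bash
python3 - <<'E'
from h import *
goto([.5095,.0770,.108]); s=r.get_state(); print(s['opening'],s['finger_force'],s['contact_force'],s['moment'])
E
```

```text
dp [-0.2, -0.6, 2.1] twist [0.002, -0.0, -0.0] | tcp [0.5101 0.0768 0.1101] yaw 49.7 q [-0.11, 0.8, -0.22, 2.01, 0.44, 0.37, -1.38] t 19.23
0.5724350171796857 60.0022442266345 [ 0.07112507 -2.6338069   6.03262952] [-0.40798222  0.170019    0.20475573]
```

Request:
step_arm:
  motion:
    - {"dp":[0,0,0],"twist":[0,0,0.05],"hand":0}
    - {"dp":[0,0,0],"twist":[0,0,0.1],"hand":0}
    - {"dp":[0,0,0],"twist":[0,0,0.15],"hand":0}
    - {"dp":[0,0,0],"twist":[0,0,0.2],"hand":0}

```text
clock: 19.73
tool_pos: [0.5101, 0.0768, 0.1101]
eef_rot: [0.945, 0.328, 0.001, 0.001]
contact_force: [-0.5, -3.4, 6.3]
opening: 0.569
finger_force: 60.0
```

```bash
python3 - <<'E'
from h import *
goto([.5095,.0770,.108]); s=r.get_state(); print(s['opening'],s['finger_force'],s['contact_force'],s['moment'])
s=snap('side')
cv2.imwrite('pics/c5.png',cv2.resize(s['pixels'][180:290,220:360,::-1],(560,440),interpolation=cv2.INTER_CUBIC))
E
```

```text
dp [-0.3, -0.5, 2.1] twist [0.001, -0.001, -0.0] | tcp [0.5101 0.0768 0.1101] yaw 38.3 q [-0.14, 0.8, -0.17, 2.01, 0.36, 0.36, -1.5] t 19.73
0.5688896704973804 60.001114904880524 [-0.54927187 -3.36937695  6.34729069] [-0.51536682  0.13207327  0.74885766]
```

View pics/c5.png

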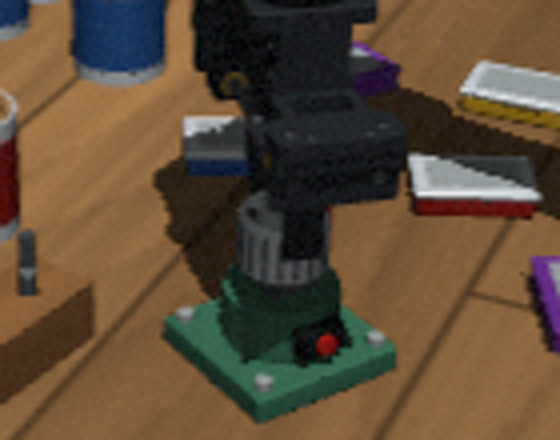

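Moment now 0.75 N m, so it is tightening. The picture shows the gripper on the sleeve and the bit hidden. A little further.

Request:
step_arm:
  motion:
    - {"dp":[0,0,0],"twist":[0,0,0.04],"hand":0}
    - {"dp":[0,0,0],"twist":[0,0,0.08],"hand":0}
    - {"dp":[0,0,0],"twist":[0,0,0.12],"hand":0}
    - {"dp":[0,0,0],"twist":[0,0,0.12],"hand":0}

```text
clock: 20.27
tool_pos: [0.5101, 0.0768, 0.1101]
eef_rot: [0.962, 0.271, 0.001, 0.001]
contact_force: [-0.5, -3.6, 6.5]
opening: 0.568
finger_force: 60.0
```

```bash
python3 - <<'E'
from h import *
goto([.5095,.0770,.108]); s=r.get_state(); print(s['opening'],s['finger_force'],s['contact_force'],s['moment'])
E
```

```text
dp [-0.4, -0.5, 2.1] twist [0.001, -0.001, -0.0] | tcp [0.5101 0.0768 0.1101] yaw 31.5 q [-0.15, 0.8, -0.15, 2.01, 0.31, 0.35, -1.57] t 20.27
0.5675908209059642 60.00240432098508 [-0.52131621 -3.5734344   6.50457042] [-0.45407964  0.14177963  0.61914396]
```

Request:
step_arm:
  motion:
    - {"dp":[0,0,0],"twist":[0,0,0.06],"hand":-0.2}
    - {"dp":[0,0,0],"twist":[0,0,0.12],"hand":-0.2}
    - {"dp":[0,0,0],"twist":[0,0,0.18],"hand":-0.2}

```text
clock: 20.65
tool_pos: [0.5117, 0.0775, 0.1101]
eef_rot: [0.983, 0.186, 0.003, 0.0]
contact_force: [6.3, -3.0, 2.2]
opening: 0.574
finger_force: 60.0
```

```bash
python3 - <<'E'
from h import *
goto([.5095,.0770,.108]); s=r.get_state(); print(s['opening'],s['finger_force'],s['contact_force'],s['moment'])
E
```

```text
dp [-2.3, -0.4, 2.1] twist [0.002, -0.005, -0.0] | tcp [0.5117 0.0775 0.1101] yaw 21.4 q [-0.17, 0.8, -0.11, 2.01, 0.24, 0.34, -1.67] t 20.65
0.5743020417821146 60.039068050682545 [ 6.34828066 -2.96770487  2.24048832] [-0.62806862 -0.7990043   2.22357996]
```

Request:
step_arm:
  motion:
    - {"dp":[0,0,0],"twist":[0,0,0],"hand":0.6}
    - {"dp":[0,0,0],"twist":[0,0,0],"hand":1}
    - {"dp":[0,0,0],"twist":[0,0,0],"hand":1}
    - {"dp":[0,0,0],"twist":[0,0,0],"hand":1}

```text
clock: 21.15
tool_pos: [0.5093, 0.0773, 0.1091]
eef_rot: [0.983, 0.183, -0.0, -0.0]
contact_force: [0.3, 0.1, 0.2]
opening: 0.991
finger_force: 0.0
```

Request:
step_arm:
  motion:
    - {"dp":[0,0,-30],"twist":[0,0,0],"hand":1}
    - {"dp":[0,0,-70],"twist":[0,0,0],"hand":1}
    - {"dp":[0,0,-120],"twist":[0,0,0],"hand":1}
    - {"dp":[50,30,-150],"twist":[0,0,0],"hand":1}
    - {"dp":[50,90,-150],"twist":[0,0,0],"hand":1}

```text
clock: 21.78
tool_pos: [0.5927, 0.0158, 0.2624]
eef_rot: [0.982, 0.187, 0.005, -0.002]
contact_force: [0.7, -0.7, -0.9]
opening: 1.002
finger_force: 0.0
```

Request:
step_arm:
  motion:
    - {"dp":[0,60,0],"twist":[0,0,0],"hand":1}
    - {"dp":[0,120,0],"twist":[0,0,0],"hand":1}
    - {"dp":[0,180,0],"twist":[0,0,0],"hand":1}
    - {"dp":[0,200,0],"twist":[0,0,0],"hand":1}

```text
clock: 22.28
tool_pos: [0.6602, -0.1813, 0.2585]
eef_rot: [0.984, 0.179, -0.001, 0.001]
contact_force: [0.1, 0.6, -0.3]
opening: 1.0
finger_force: 0.0
```

```bash
cat > tins.py <<'E'
from h import *
import sys
def tin(W,c,rad=.07):
    P,m=blob(W,c,rad,.013,.035)
    return rect(P),len(P)
E
python3 - <<'E'
from h import *
goto([.46,-.15,.12])
s=snap('side'); t=snap('top','t6.png')
o=[cv2.resize(s['pixels'][205:285,240:340,::-1],(400,320),interpolation=cv2.INTER_CUBIC),cv2.resize(t['pixels'][200:264,215:295,::-1],(400,320),interpolation=cv2.INTER_CUBIC)]
cv2.imwrite('pics/c6.png',np.hstack(o))
W=cloud(s)
P,_=blob(W,(.5095,.077),.02,.106,.15); print(len(P),np.median(P,0),P[:,2].max())
for z in np.arange(.11,.145,.008):
    Q=P[abs(P[:,2]-z)<.004]
    if len(Q): print(round(z,3),len(Q),Q[:,:2].min(0).round(4),Q[:,:2].max(0).round(4))
for cam in ('side','top'):
    sc=s if cam=='side' else t
    for d in r.search_frame(cam,'tin1'): print(cam,round(d['score'],2),world(sc,d['at'])[0].round(3))
E
```

```text
dp [-176.0, -100.3, 138.5] twist [0.002, 0.002, 0.0] | tcp [ 0.6602 -0.1813  0.2585] yaw 20.7 q [0.3, 0.78, -0.21, 1.36, 0.18, 1.02, -1.15] t 22.27
97 [0.50879983 0.0838983  0.12688794] 0.1411986728666328
0.11 12 [0.502  0.0746] [0.5141 0.0863]
0.118 18 [0.5016 0.0768] [0.5176 0.0892]
0.126 35 [0.5003 0.0728] [0.5201 0.0904]
0.134 25 [0.5044 0.0741] [0.5171 0.0886]
0.142 7 [0.5066 0.075 ] [0.5136 0.0847]
side 0.97 [ 0.351 -0.023  0.021]
side 0.93 [ 0.628 -0.121  0.018]
side 0.83 [ 0.7   -0.357  0.02 ]
side 0.78 [ 0.458 -0.137  0.021]
side 0.71 [ 0.604 -0.252  0.023]
side 0.59 [ 0.471 -0.279  0.022]
top 0.79 [ 0.355 -0.038  0.017]
top 0.69 [ 0.606 -0.253  0.02 ]
top 0.64 [ 0.62  -0.129  0.017]
top 0.6 [ 0.462 -0.149  0.02 ]
```

View pics/c6.png

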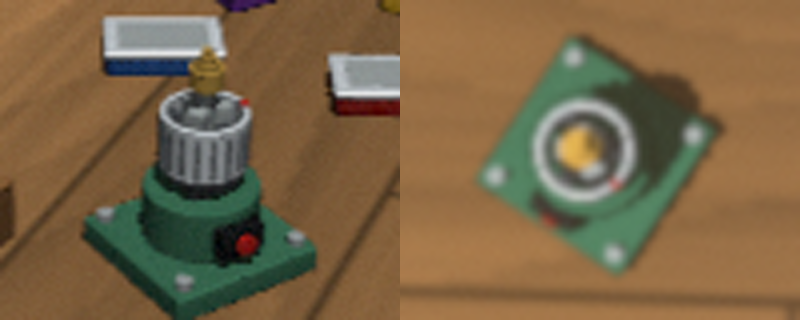

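The side crop shows the bit upright with the jaws on its shank (205,85), and the red mark at (245,102). The top crop shows it centred, mark at (617,183). I'll work out the sleeve turn from the mark, and measure the tins.

```bash
python3 - <<'E'
from h import *
from tins import tin
s=snap('side'); t=snap('top')
def ang(sc,u,v,z=.1):
    K=np.array([[sc['fx'],0,sc['cx']],[0,sc['fy'],sc['cy']],[0,0,1]])
    n=cv2.undistortPoints(np.array([[[u,v]]],float),K,np.array(sc['D'],float)).ravel()
    d=R.from_quat(sc['orientation']).apply([*n,1]); o=np.array(sc['xyz']); p=o+d*(z-o[2])/d[2]
    e=p[:2]-[.5097,.0768]; return np.degrees(np.arctan2(e[1],e[0])).round(1),np.linalg.norm(e).round(4)
print('open',ang(s,285.5,227.5),'now',ang(s,301.25,230.5),ang(t,215+217/5,200+183/5),'start(top)',ang(t,190+288/4,150+290*83/300))
Wt,Ws=cloud(t),cloud(s)
for nm,c in dict(blue=(.624,-.128),red=(.461,-.149),yellow=(.469,-.293)).items():
    print(nm,'top',tin(Wt,c),'side',tin(Ws,c))
E
```

```text
open (np.float64(-33.4), np.float64(0.024)) now (np.float64(-136.4), np.float64(0.0242)) (np.float64(-134.4), np.float64(0.0264)) start(top) (np.float64(-93.1), np.float64(0.0279))
blue top ((array([ 623.3, -130.9]), array([83.9, 56.5]), 27.0), 495) side ((array([ 626.4, -130.3]), array([83.8, 61.4]), 26.6), 324)
red top ((array([ 460.6, -149.9]), array([84.2, 56.9]), 24.0), 596) side ((array([ 462.8, -146.8]), array([83.1, 58.3]), 23.8), 363)
yellow top ((array([0., 0.]), array([0., 0.]), 0.0), 0) side ((array([ 470.3, -296.1]), array([81.5, 62.5]), 3.4), 280)
```

The mark turned 102° (1.78 rad) from open, so the chuck is tight at about 1.8 as expected. Now the tins, blue first.

```bash
python3 - <<'E'
from h import *
goto([.6243,-.1307,.09],27)
E
```

```text
dp [-18.3, -51.9, 169.3] twist [-0.002, -0.0, -0.101] | tcp [ 0.6603 -0.1728  0.2592] yaw 21.2 q [0.3, 0.78, -0.22, 1.37, 0.18, 1.02, -1.15] t 22.57
```

Request:
step_arm:
  motion:
    - {"dp":[-18,-52,40],"twist":[0,0,-0.1],"hand":1}
    - {"dp":[-18,-52,80],"twist":[0,0,-0.1],"hand":1}
    - {"dp":[-18,-52,130],"twist":[0,0,-0.1],"hand":1}
    - {"dp":[-18,-52,169],"twist":[0,0,-0.1],"hand":1}
    - {"dp":[-18,-52,169],"twist":[0,0,-0.1],"hand":1}
  force: 25

```text
clock: 23.2
tool_pos: [0.6227, -0.1311, 0.0879]
eef_rot: [0.972, 0.233, -0.003, -0.002]
contact_force: [0.5, -0.0, 1.1]
opening: 1.003
finger_force: 0.0
```

Request:
step_arm:
  motion:
    - {"dp":[0,0,0],"twist":[0,0,0],"hand":1}
    - {"dp":[0,0,0],"twist":[0,0,0],"hand":1}

```text
clock: 23.45
tool_pos: [0.6265, -0.1331, 0.0925]
eef_rot: [0.973, 0.232, 0.002, 0.001]
contact_force: [0.3, -0.1, -0.3]
opening: 1.001
finger_force: 0.0
```

```bash
python3 - <<'E'
from h import *
goto([.6243,-.1307,.03],27)
E
```

```text
dp [-1.1, -3.3, 62.5] twist [0.002, -0.003, -0.003] | tcp [ 0.6265 -0.1331  0.0925] yaw 26.8 q [0.24, 0.93, -0.19, 1.63, 0.27, 0.6, -1.2] t 23.45
```

Request:
step_arm:
  motion:
    - {"dp":[-0.5,-1.5,30],"twist":[0,0,0],"hand":1}
    - {"dp":[-0.5,-1.5,61],"twist":[0,0,0],"hand":1}
    - {"dp":[-0.5,-1.5,61],"twist":[0,0,0],"hand":1}
    - {"dp":[-0.5,-1.5,61],"twist":[0,0,0],"hand":0.3}
    - {"dp":[-0.5,-1.5,61],"twist":[0,0,0],"hand":0.1}
  force: 25

```text
clock: 24.08
tool_pos: [0.6252, -0.1324, 0.031]
eef_rot: [0.973, 0.232, 0.001, 0.001]
contact_force: [-0.1, 0.6, 0.5]
opening: 0.796
finger_force: 0.0
```

Request:
step_arm:
  motion:
    - {"dp":[0,0,0],"twist":[0,0,0],"hand":0.1}
    - {"dp":[0,0,0],"twist":[0,0,0],"hand":0.1}
    - {"dp":[0,0,0],"twist":[0,0,0],"hand":0.1}
    - {"dp":[0,0,0],"twist":[0,0,0],"hand":0.1}

```text
clock: 24.58
tool_pos: [0.6244, -0.1323, 0.0301]
eef_rot: [0.973, 0.232, 0.001, 0.0]
contact_force: [-1.2, -0.1, 6.4]
opening: 0.63
finger_force: 25.0
```

```bash
python3 - <<'E'
from h import *
goto([.6243,-.1307,.03],27)
E
```

```text
dp [0.6, -1.5, 0.1] twist [0.001, -0.001, -0.004] | tcp [ 0.6244 -0.1323  0.0301] yaw 26.8 q [0.22, 1.02, -0.16, 1.65, 0.29, 0.5, -1.22] t 24.57
```

Request:
step_arm:
  motion:
    - {"dp":[0,0,-30],"twist":[0,0,0],"hand":0.1}
    - {"dp":[0,0,-70],"twist":[0,0,0],"hand":0.1}
    - {"dp":[0,0,-120],"twist":[0,0,0],"hand":0.1}
    - {"dp":[0,0,-170],"twist":[0,0,0],"hand":0.1}
    - {"dp":[0,0,-175],"twist":[0,0,0],"hand":0.1}

```text
clock: 25.2
tool_pos: [0.6261, -0.1324, 0.208]
eef_rot: [0.973, 0.232, 0.003, 0.001]
contact_force: [0.8, -0.6, -2.0]
opening: 0.633
finger_force: 25.0
```

```bash
python3 - <<'E'
from h import *
goto([.459,.3292,.2],12.4); print(r.get_state()['opening'])
E
```

```text
dp [58.8, -487.4, 6.4] twist [0.003, -0.007, 0.251] | tcp [ 0.6261 -0.1324  0.208 ] yaw 26.8 q [0.26, 0.77, -0.23, 1.57, 0.22, 0.82, -1.16] t 25.2
0.6328132019280353
```

Request:
step_arm:
  motion:
    - {"dp":[6,-50,0],"twist":[0,0,0],"hand":0.1}
    - {"dp":[12,-100,0],"twist":[0,0,0],"hand":0.1}
    - {"dp":[18,-150,0],"twist":[0,0,0],"hand":0.1}
    - {"dp":[24,-200,0],"twist":[0,0,0],"hand":0.1}
    - {"dp":[30,-250,0],"twist":[0,0,0],"hand":0.1}

```text
clock: 25.82
tool_pos: [0.5364, 0.1056, 0.2029]
eef_rot: [0.973, 0.232, -0.001, 0.0]
contact_force: [-0.4, 0.2, -0.7]
opening: 0.634
finger_force: 25.0
```

Request:
step_arm:
  motion:
    - {"dp":[6,-50,0],"twist":[0,0,0.06],"hand":0.1}
    - {"dp":[12,-100,0],"twist":[0,0,0.12],"hand":0.1}
    - {"dp":[18,-150,0],"twist":[0,0,0.18],"hand":0.1}
    - {"dp":[24,-200,0],"twist":[0,0,0.25],"hand":0.1}
    - {"dp":[29,-237,0],"twist":[0,0,0.25],"hand":0.1}

```text
clock: 26.45
tool_pos: [0.4549, 0.331, 0.2028]
eef_rot: [0.994, 0.11, -0.001, 0.001]
contact_force: [0.8, 0.3, -1.2]
opening: 0.632
finger_force: 25.0
```

Request:
step_arm:
  motion:
    - {"dp":[0,0,0],"twist":[0,0,0],"hand":0.1}
    - {"dp":[0,0,0],"twist":[0,0,0],"hand":0.1}
    - {"dp":[0,0,0],"twist":[0,0,0],"hand":0.1}

```text
clock: 26.82
tool_pos: [0.4576, 0.3271, 0.2037]
eef_rot: [0.994, 0.107, -0.0, 0.001]
contact_force: [0.4, 0.3, -1.6]
opening: 0.632
finger_force: 25.0
```

```bash
python3 - <<'E'
from h import *
goto([.459,.3292,.12],12.4)
s=snap('side'); W=cloud(s); tz=r.get_state()['tool_pos'][2]
P,_=blob(W,(.459,.3292),.09,tz-.028,tz-.012); print(rect(P),len(P))
cv2.imwrite('pics/c7.png',cv2.resize(s['pixels'][200:390,170:370,::-1],(600,570),interpolation=cv2.INTER_CUBIC))
E
```

```text
dp [1.9, -1.9, 83.7] twist [0.002, 0.001, -0.001] | tcp [0.4576 0.3271 0.2037] yaw 12.3 q [-0.67, 0.68, -0.06, 1.82, 0.07, 0.65, -2.12] t 26.82
(array([446.9, 348. ]), array([92.6, 39.2]), 37.7) 302
```

View pics/c7.png

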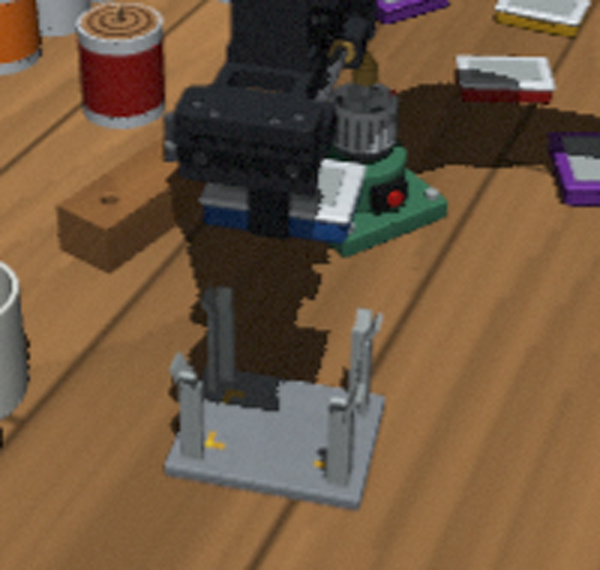

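Tin is level over the plate (c7 at 285,200). Checking tin offset in the hand and the posts.

```bash
cat >> h.py <<'E'
def inhand(W):
    s=r.get_state(); L=R.from_quat(s['eef_rot']).inv().apply(W.reshape(-1,3)-s['tool_pos'])*1000
    L=L[np.isfinite(L).all(1)]
    L=L[(abs(L[:,0])<60)&(abs(L[:,1])<31)&(L[:,2]>8)&(L[:,2]<34)]
    print('tin in tool: n',len(L),'x',np.percentile(L[:,0],[.5,99.5]).round(1),'z',np.percentile(L[:,2],[2,98]).round(1),'y',L[:,1].min().round(1),L[:,1].max().round(1))
E
python3 - <<'E'
from h import *
s=r.snapshot('side'); W=cloud(s); inhand(W)
# posts in plate frame: bands
a=np.radians(12.4); c=np.array([.459,.3292])
P=W[np.isfinite(W).all(-1)]; d=P[:,:2]-c
X=(d@[np.cos(a),np.sin(a)])*1000; Y=(d@[-np.sin(a),np.cos(a)])*1000
for z0,z1 in ((.02,.06),(.07,.082)):
  for sx in(-1,1):
    for sy in(-1,1):
      m=(P[:,2]>z0)&(P[:,2]<z1)&(X*sx>20)&(X*sx<70)&(Y*sy>15)&(Y*sy<60)
      if m.sum()>5: print(z0,sx,sy,m.sum(),'X',X[m].min().round(1),X[m].max().round(1),'Y',Y[m].min().round(1),Y[m].max().round(1))
m=(abs(P[:,2]-.01)<.003)&(abs(X)<70)&(abs(Y)<55); print('plate X',np.percentile(X[m],[.5,99.5]),'Y',np.percentile(Y[m],[.5,99.5]))
E
```

```text
tin in tool: n 693 x [-39.4  42.6] z [ 8.3 27.4] y -30.6 26.8
0.02 -1 -1 109 X -49.9 -36.6 Y -34.6 -18.9
0.02 -1 1 145 X -49.3 -36.3 Y 22.9 40.6
0.02 1 -1 146 X 38.6 52.7 Y -35.4 -19.2
0.02 1 1 126 X 39.4 52.5 Y 33.1 39.7
0.07 -1 -1 64 X -54.3 -38.6 Y -40.4 -21.7
0.07 -1 1 49 X -54.2 -38.5 Y 26.4 43.6
0.07 1 -1 73 X 41.3 57.5 Y -40.6 -22.0
0.07 1 1 64 X 41.5 58.0 Y 23.8 42.6
plate X [-58.10956851  60.09662534] Y [-42.24756904  47.54188955]
```

Request:
step_arm:
  motion:
    - {"dp":[1,-1.5,40],"twist":[0,0,0],"hand":0.1}
    - {"dp":[1,-1.5,80],"twist":[0,0,0],"hand":0.1}
    - {"dp":[1,-1.5,100],"twist":[0,0,0],"hand":0.1}
    - {"dp":[1,-1.5,100],"twist":[0,0,0],"hand":0.1}
    - {"dp":[1,-1.5,100],"twist":[0,0,0],"hand":0.1}

```text
clock: 27.55
tool_pos: [0.4584, 0.3308, 0.105]
eef_rot: [0.994, 0.108, 0.001, -0.0]
contact_force: [-0.4, 0.1, -1.2]
opening: 0.631
finger_force: 25.0
```

```bash
python3 - <<'E'
from h import *
goto([.459,.3292,.041],12.4); print(r.get_state()['contact_force'])
E
```

```text
dp [0.1, 1.7, 64.0] twist [-0.0, -0.001, 0.001] | tcp [0.4584 0.3308 0.105 ] yaw 12.4 q [-0.68, 0.84, -0.05, 1.87, 0.09, 0.43, -2.14] t 27.55
[-0.44203281  0.12293755 -1.24012509]
```

Request:
step_arm:
  motion:
    - {"dp":[0,1,12],"twist":[0,0,0],"hand":0.1}
    - {"dp":[0,1,24],"twist":[0,0,0],"hand":0.1}
    - {"dp":[0,1,36],"twist":[0,0,0],"hand":0.1}
    - {"dp":[0,1,46],"twist":[0,0,0],"hand":0.1}
    - {"dp":[0,1,54],"twist":[0,0,0],"hand":0.1}

```text
clock: 28.18
tool_pos: [0.4577, 0.3297, 0.0493]
eef_rot: [0.994, 0.109, -0.0, 0.0]
contact_force: [0.4, 1.0, -1.4]
opening: 0.633
finger_force: 25.0
```

```bash
python3 - <<'E'
from h import *
goto([.459,.3292,.041],12.4); print(r.get_state()['contact_force'])
E
```

```text
dp [1.2, 0.8, 8.3] twist [0.0, 0.001, 0.002] | tcp [0.4577 0.3297 0.0493] yaw 12.5 q [-0.68, 0.94, -0.04, 1.88, 0.09, 0.32, -2.15] t 28.18
[ 0.44344645  0.98986142 -1.40837072]
```

Request:
step_arm:
  motion:
    - {"dp":[1,0.5,4],"twist":[0,0,0],"hand":0.1}
    - {"dp":[1,0.5,8],"twist":[0,0,0],"hand":0.1}
    - {"dp":[1,0.5,8],"twist":[0,0,0],"hand":0.5}
    - {"dp":[1,0.5,8],"twist":[0,0,0],"hand":0.8}
    - {"dp":[1,0.5,8],"twist":[0,0,0],"hand":0.8}

```text
clock: 28.8
tool_pos: [0.4591, 0.3297, 0.0425]
eef_rot: [0.994, 0.109, 0.0, -0.0]
contact_force: [0.2, -0.2, -0.1]
opening: 0.897
finger_force: 0.0
```

Request:
step_arm:
  motion:
    - {"dp":[0,0,-20],"twist":[0,0,0],"hand":1}
    - {"dp":[0,0,-60],"twist":[0,0,0],"hand":1}
    - {"dp":[0,0,-110],"twist":[0,0,0],"hand":1}
    - {"dp":[0,0,-160],"twist":[0,0,0],"hand":1}
    - {"dp":[0,50,-170],"twist":[0,0,0],"hand":1}

```text
clock: 29.42
tool_pos: [0.4706, 0.286, 0.2172]
eef_rot: [0.994, 0.112, 0.004, -0.004]
contact_force: [1.2, -0.7, -0.2]
opening: 0.998
finger_force: 0.0
```

Request:
step_arm:
  motion:
    - {"dp":[0,50,0],"twist":[0,0,0],"hand":1}
    - {"dp":[0,100,0],"twist":[0,0,0],"hand":1}
    - {"dp":[0,150,0],"twist":[0,0,0],"hand":1}
    - {"dp":[0,200,0],"twist":[0,0,0],"hand":1}
    - {"dp":[0,250,0],"twist":[0,0,0],"hand":1}

```text
clock: 30.05
tool_pos: [0.5241, 0.0349, 0.2137]
eef_rot: [0.994, 0.109, 0.001, 0.0]
contact_force: [0.6, -0.0, -1.1]
opening: 1.007
finger_force: 0.0
```

```bash
cat > look.py <<'E'
from h import *
from tins import tin
import sys
s=snap('side'); t=snap('top'); Ws,Wt=cloud(s),cloud(t)
for nm,c in dict(blue=(.624,-.128),red=(.461,-.149),yellow=(.469,-.293)).items():
    for k,W in (('top',Wt),('side',Ws)):
        try: print(nm,k,tin(W,c,.075))
        except Exception as e: print(nm,k,'none')
n=int(sys.argv[1]); c=np.array([.459,.3292]); a=np.radians(12.4)
for k,W in (('top',Wt),('side',Ws)):
    P=W[np.isfinite(W).all(-1)]; d=P[:,:2]-c
    X=(d@[np.cos(a),np.sin(a)])*1000; Y=(d@[-np.sin(a),np.cos(a)])*1000
    z=.01+.02*n; m=(abs(X)<36)&(abs(Y)<24); print(k,'column height in centre',np.percentile(P[m,2],[5,50,95]).round(4))
    m=(abs(P[:,2]-z)<.006)&(abs(X)<46)&(abs(Y)<32); 
    if m.sum(): print(k,'tin X',np.percentile(X[m],[1,99]).round(1),'Y',np.percentile(Y[m],[1,99]).round(1),m.sum())
goto([.4608,-.1495,.2],24)
cv2.imwrite('pics/'+sys.argv[2],np.hstack([cv2.resize(s['pixels'][280:380,200:320,::-1],(400,333),interpolation=cv2.INTER_CUBIC),cv2.resize(t['pixels'][205:285,125:205,::-1],(333,333),interpolation=cv2.INTER_CUBIC)]))
E
python3 look.py 1 c8.png
```

```text
blue top ((array([0., 0.]), array([0., 0.]), 0.0), 0)
blue side ((array([0., 0.]), array([0., 0.]), 0.0), 0)
red top ((array([ 460.5, -150. ]), array([84.4, 56.1]), 24.0), 600)
red side ((array([ 463.2, -147.9]), array([84. , 59.6]), 21.8), 362)
yellow top ((array([ 467.4, -298.8]), array([79.9, 57.6]), 2.8), 576)
yellow side ((array([ 470.4, -294.4]), array([83.4, 58.6]), 1.6), 286)
top column height in centre [0.0278 0.0313 0.0348]
top tin X [-39.6  40. ] Y [-27.   28.1] 571
side column height in centre [0.0294 0.0311 0.0327]
side tin X [-38.9  42.9] Y [-31.2  29.3] 986
dp [-99.1, 161.3, 14.3] twist [0.005, -0.0, -0.212] | tcp [0.5247 0.0288 0.2136] yaw 11.8 q [-0.07, 0.63, -0.13, 1.92, 0.14, 0.6, -1.65] t 30.15
```

View pics/c8.png

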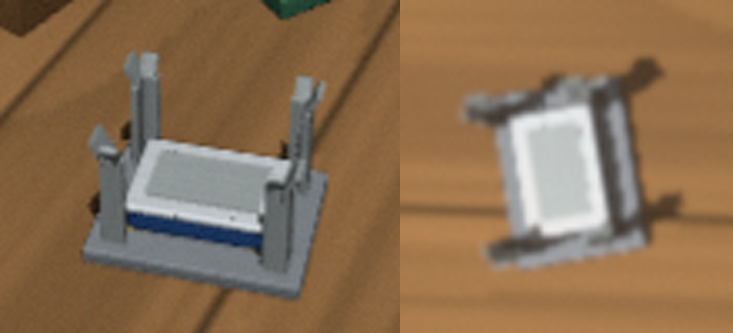

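Blue lies flat between the posts (c8 at 210,190). Now red.

Request:
step_arm:
  motion:
    - {"dp":[-33,54,0],"twist":[0,0,-0.1],"hand":1}
    - {"dp":[-66,108,0],"twist":[0,0,-0.212],"hand":1}
    - {"dp":[-99,161,20],"twist":[0,0,-0.212],"hand":1}
    - {"dp":[-99,161,70],"twist":[0,0,-0.212],"hand":1}
    - {"dp":[-99,161,120],"twist":[0,0,-0.212],"hand":1}

```text
clock: 30.78
tool_pos: [0.4626, -0.1435, 0.0926]
eef_rot: [0.977, 0.212, 0.002, 0.001]
contact_force: [-0.3, 0.3, -0.2]
opening: 1.002
finger_force: 0.0
```

Request:
step_arm:
  motion:
    - {"dp":[0,0,0],"twist":[0,0,0],"hand":1}
    - {"dp":[0,0,0],"twist":[0,0,0],"hand":1}
    - {"dp":[0,0,0],"twist":[0,0,0],"hand":1}

```text
clock: 31.15
tool_pos: [0.4634, -0.142, 0.0945]
eef_rot: [0.977, 0.213, 0.002, 0.001]
contact_force: [-0.1, -0.8, -0.2]
opening: 1.001
finger_force: 0.0
```

```bash
python3 - <<'E'
from h import *
goto([.4612,-.1495,.03],24)
E
```

```text
dp [-5.3, 5.8, 64.5] twist [0.002, -0.003, 0.011] | tcp [ 0.4634 -0.142   0.0945] yaw 24.6 q [0.27, 0.81, -0.11, 2.11, 0.34, 0.23, -1.28] t 31.15
```

Request:
step_arm:
  motion:
    - {"dp":[-5,6,20],"twist":[0,0,0.01],"hand":1}
    - {"dp":[-5,6,45],"twist":[0,0,0.01],"hand":1}
    - {"dp":[-5,6,64],"twist":[0,0,0.01],"hand":1}
    - {"dp":[-5,6,64],"twist":[0,0,0.01],"hand":1}
    - {"dp":[-5,6,64],"twist":[0,0,0.01],"hand":0.4}

```text
clock: 31.78
tool_pos: [0.4607, -0.1497, 0.0296]
eef_rot: [0.978, 0.208, 0.001, 0.0]
contact_force: [-0.4, 0.3, 0.2]
opening: 0.91
finger_force: 0.0
```

Request:
step_arm:
  motion:
    - {"dp":[0,0,0],"twist":[0,0,0],"hand":0.1}
    - {"dp":[0,0,0],"twist":[0,0,0],"hand":0.1}
    - {"dp":[0,0,0],"twist":[0,0,0],"hand":0.1}
    - {"dp":[0,0,0],"twist":[0,0,0],"hand":0.1}
    - {"dp":[0,0,0],"twist":[0,0,0],"hand":0.1}
  force: 25

```text
clock: 32.4
tool_pos: [0.4605, -0.15, 0.0288]
eef_rot: [0.978, 0.208, 0.001, 0.001]
contact_force: [0.4, -0.6, 6.2]
opening: 0.63
finger_force: 25.0
```

Request:
step_arm:
  motion:
    - {"dp":[0,0,-30],"twist":[0,0,0],"hand":0.1}
    - {"dp":[0,0,-70],"twist":[0,0,0],"hand":0.1}
    - {"dp":[0,0,-120],"twist":[0,0,0],"hand":0.1}
    - {"dp":[0,0,-170],"twist":[0,0,0],"hand":0.1}
    - {"dp":[0,0,-180],"twist":[0,0,0],"hand":0.1}

```text
clock: 33.02
tool_pos: [0.4609, -0.1498, 0.2107]
eef_rot: [0.978, 0.208, 0.002, 0.001]
contact_force: [-0.4, -0.2, -2.2]
opening: 0.633
finger_force: 25.0
```

```bash
python3 - <<'E'
from h import *
goto([.459,.3292,.21],12.4); s=r.snapshot('side'); inhand(cloud(s))
E
```

```text
dp [193.4, -438.2, 0.2] twist [0.002, -0.004, 0.203] | tcp [ 0.4609 -0.1498  0.2107] yaw 24.0 q [0.38, 0.59, -0.25, 2.04, 0.28, 0.54, -1.22] t 33.02
tin in tool: n 230 x [-37.1  45.6] z [ 8.  26.6] y -30.8 25.4
```

Request:
step_arm:
  motion:
    - {"dp":[20,-45,0],"twist":[0,0,0],"hand":0.1}
    - {"dp":[40,-91,0],"twist":[0,0,0],"hand":0.1}
    - {"dp":[60,-136,0],"twist":[0,0,0],"hand":0.1}
    - {"dp":[80,-182,0],"twist":[0,0,0],"hand":0.1}
    - {"dp":[97,-220,0],"twist":[0,0,0],"hand":0.1}

```text
clock: 33.7
tool_pos: [0.4574, 0.0927, 0.2063]
eef_rot: [0.978, 0.209, -0.002, 0.0]
contact_force: [0.5, 0.0, -1.1]
opening: 0.637
finger_force: 25.0
```

Request:
step_arm:
  motion:
    - {"dp":[20,-45,0],"twist":[0,0,0.05],"hand":0.1}
    - {"dp":[40,-91,0],"twist":[0,0,0.1],"hand":0.1}
    - {"dp":[60,-136,0],"twist":[0,0,0.15],"hand":0.1}
    - {"dp":[80,-182,0],"twist":[0,0,0.2],"hand":0.1}
    - {"dp":[96,-218,0],"twist":[0,0,0.2],"hand":0.1}

```text
clock: 34.33
tool_pos: [0.456, 0.3308, 0.2058]
eef_rot: [0.994, 0.111, -0.002, 0.001]
contact_force: [-0.2, -0.6, -1.0]
opening: 0.632
finger_force: 25.0
```

Request:
step_arm:
  motion:
    - {"dp":[0,0,0],"twist":[0,0,0],"hand":0.1}
    - {"dp":[0,0,0],"twist":[0,0,0],"hand":0.1}
    - {"dp":[0,0,0],"twist":[0,0,0],"hand":0.1}
    - {"dp":[0,0,0],"twist":[0,0,0],"hand":0.1}

```text
clock: 34.83
tool_pos: [0.4579, 0.3277, 0.208]
eef_rot: [0.994, 0.109, -0.0, 0.001]
contact_force: [0.5, 0.4, -1.6]
opening: 0.632
finger_force: 25.0
```

```bash
python3 - <<'E'
from h import *
goto([.459,.3292,.12],12.4); s=r.snapshot('side'); inhand(cloud(s))
E
```

```text
dp [1.5, -1.3, 88.0] twist [0.001, 0.001, 0.002] | tcp [0.4579 0.3277 0.208 ] yaw 12.5 q [-0.66, 0.68, -0.08, 1.81, 0.08, 0.66, -2.14] t 34.83
tin in tool: n 590 x [-38.8  43.6] z [ 8.1 26. ] y -30.4 28.1
```

Request:
step_arm:
  motion:
    - {"dp":[0.5,-1,40],"twist":[0,0,0],"hand":0.1}
    - {"dp":[0.5,-1,75],"twist":[0,0,0],"hand":0.1}
    - {"dp":[0.5,-1,90],"twist":[0,0,0],"hand":0.1}
    - {"dp":[0.5,-1,90],"twist":[0,0,0],"hand":0.1}
    - {"dp":[0.5,-1,90],"twist":[0,0,0],"hand":0.1}

```text
clock: 35.5
tool_pos: [0.4586, 0.3307, 0.1194]
eef_rot: [0.994, 0.11, 0.001, -0.001]
contact_force: [-0.3, -0.6, -0.9]
opening: 0.634
finger_force: 25.0
```

```bash
python3 - <<'E'
from h import *
goto([.4585,.3292,.059],12.4)
E
```

```text
dp [-0.6, 1.5, 60.4] twist [-0.001, -0.002, 0.003] | tcp [0.4586 0.3307 0.1194] yaw 12.6 q [-0.67, 0.82, -0.06, 1.87, 0.1, 0.46, -2.16] t 35.5
```

Request:
step_arm:
  motion:
    - {"dp":[0,1,12],"twist":[0,0,0],"hand":0.1}
    - {"dp":[0,1,24],"twist":[0,0,0],"hand":0.1}
    - {"dp":[0,1,36],"twist":[0,0,0],"hand":0.1}
    - {"dp":[0,1,45],"twist":[0,0,0],"hand":0.1}
    - {"dp":[0,1,52],"twist":[0,0,0],"hand":0.1}

```text
clock: 36.12
tool_pos: [0.4579, 0.3291, 0.0653]
eef_rot: [0.994, 0.11, -0.0, 0.0]
contact_force: [-0.4, 0.2, -1.9]
opening: 0.634
finger_force: 25.0
```

```bash
python3 - <<'E'
from h import *
goto([.4585,.3292,.059],12.4); print(r.get_state()['contact_force'])
E
```

```text
dp [0.6, 0.0, 6.3] twist [0.0, 0.001, 0.003] | tcp [0.4579 0.3291 0.0653] yaw 12.6 q [-0.68, 0.91, -0.05, 1.88, 0.11, 0.36, -2.16] t 36.12
[-0.42422982  0.19306101 -1.88442854]
```

Request:
step_arm:
  motion:
    - {"dp":[0.5,0,3],"twist":[0,0,0],"hand":0.1}
    - {"dp":[0.5,0,6],"twist":[0,0,0],"hand":0.1}
    - {"dp":[0.5,0,6],"twist":[0,0,0],"hand":0.1}
    - {"dp":[0.5,0,6],"twist":[0,0,0],"hand":0.6}
    - {"dp":[0.5,0,6],"twist":[0,0,0],"hand":0.8}

```text
clock: 36.75
tool_pos: [0.4589, 0.3295, 0.0606]
eef_rot: [0.994, 0.11, 0.0, -0.0]
contact_force: [0.3, 0.1, 0.9]
opening: 0.837
finger_force: 0.0
```

Request:
step_arm:
  motion:
    - {"dp":[0,0,0],"twist":[0,0,0],"hand":0.8}
    - {"dp":[0,0,-20],"twist":[0,0,0],"hand":1}
    - {"dp":[0,0,-60],"twist":[0,0,0],"hand":1}
    - {"dp":[0,0,-110],"twist":[0,0,0],"hand":1}
    - {"dp":[0,0,-155],"twist":[0,0,0],"hand":1}

```text
clock: 37.38
tool_pos: [0.4585, 0.3293, 0.217]
eef_rot: [0.994, 0.11, 0.0, -0.0]
contact_force: [0.9, -0.5, -1.0]
opening: 0.999
finger_force: 0.0
```

Request:
step_arm:
  motion:
    - {"dp":[0,60,0],"twist":[0,0,0],"hand":1}
    - {"dp":[0,120,0],"twist":[0,0,0],"hand":1}
    - {"dp":[0,180,0],"twist":[0,0,0],"hand":1}
    - {"dp":[0,240,0],"twist":[0,0,0],"hand":1}
    - {"dp":[0,300,0],"twist":[0,0,0],"hand":1}

```text
clock: 38.0
tool_pos: [0.5243, 0.0347, 0.2154]
eef_rot: [0.994, 0.11, 0.0, 0.0]
contact_force: [0.7, 0.4, 0.2]
opening: 1.001
finger_force: 0.0
```

```bash
python3 look.py 2 c9.png; python3 -c "
from h import *
goto([.4687,-.2975,.2],2.5)"
```

```text
blue top ((array([0., 0.]), array([0., 0.]), 0.0), 0)
blue side ((array([0., 0.]), array([0., 0.]), 0.0), 0)
red top ((array([0., 0.]), array([0., 0.]), 0.0), 0)
red side ((array([0., 0.]), array([0., 0.]), 0.0), 0)
yellow top ((array([ 467.4, -298.6]), array([79. , 58.1]), 1.6), 577)
yellow side ((array([ 470.5, -293.8]), array([82.6, 61.2]), 1.5), 281)
top column height in centre [0.0478 0.0512 0.0548]
top tin X [-39.5  40.7] Y [-27.2  28.1] 599
side column height in centre [0.0492 0.0511 0.0525]
side tin X [-40.3  42.8] Y [-31.3  29.5] 1032
dp [-98.8, 159.5, 16.2] twist [0.006, 0.001, -0.213] | tcp [0.5249 0.027  0.2153] yaw 11.8 q [-0.06, 0.62, -0.14, 1.91, 0.15, 0.61, -1.66] t 38.1
dp [-121.4, 306.0, 17.1] twist [0.006, 0.0, 0.162] | tcp [0.5249 0.027  0.2153] yaw 11.8 q [-0.06, 0.62, -0.14, 1.91, 0.15, 0.61, -1.66] t 38.1
```

View pics/c9.png

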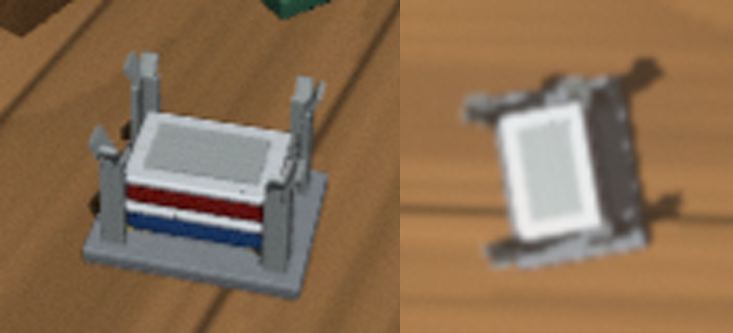

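Red lies flat on blue (c9 at 210,160). Now yellow.

Request:
step_arm:
  motion:
    - {"dp":[-24,60,0],"twist":[0,0,0.05],"hand":1}
    - {"dp":[-48,120,0],"twist":[0,0,0.1],"hand":1}
    - {"dp":[-72,180,0],"twist":[0,0,0.165],"hand":1}
    - {"dp":[-96,240,0],"twist":[0,0,0.165],"hand":1}
    - {"dp":[-120,300,20],"twist":[0,0,0.165],"hand":1}

```text
clock: 38.72
tool_pos: [0.4749, -0.2717, 0.1997]
eef_rot: [1.0, 0.028, 0.002, 0.001]
contact_force: [1.0, 0.5, -0.2]
opening: 1.002
finger_force: 0.0
```

Request:
step_arm:
  motion:
    - {"dp":[0,0,30],"twist":[0,0,0],"hand":1}
    - {"dp":[0,0,70],"twist":[0,0,0],"hand":1}
    - {"dp":[0,0,100],"twist":[0,0,0],"hand":1}
    - {"dp":[0,0,100],"twist":[0,0,0],"hand":1}
    - {"dp":[0,0,100],"twist":[0,0,0],"hand":1}

```text
clock: 39.35
tool_pos: [0.475, -0.2697, 0.0997]
eef_rot: [1.0, 0.028, 0.001, 0.0]
contact_force: [0.8, 0.2, -0.2]
opening: 0.995
finger_force: 0.0
```

```bash
python3 - <<'E'
from h import *
goto([.4688,-.298,.03],2)
E
```

```text
dp [-7.9, 27.9, 69.7] twist [0.001, -0.001, 0.02] | tcp [ 0.475  -0.2697  0.0997] yaw 3.2 q [0.5, 0.84, -0.11, 1.93, 0.22, 0.39, -1.29] t 39.35
```

Request:
step_arm:
  motion:
    - {"dp":[-8,28,5],"twist":[0,0,0.02],"hand":1}
    - {"dp":[-8,28,20],"twist":[0,0,0.02],"hand":1}
    - {"dp":[-8,28,45],"twist":[0,0,0.02],"hand":1}
    - {"dp":[-8,28,69],"twist":[0,0,0.02],"hand":1}
    - {"dp":[-8,28,69.5],"twist":[0,0,0.02],"hand":1}

```text
clock: 39.98
tool_pos: [0.4676, -0.2967, 0.0284]
eef_rot: [1.0, 0.018, -0.001, -0.001]
contact_force: [0.4, 0.8, -0.3]
opening: 1.001
finger_force: 0.0
```

Request:
step_arm:
  motion:
    - {"dp":[0,0,0],"twist":[0,0,0],"hand":0.5}
    - {"dp":[0,0,0],"twist":[0,0,0],"hand":0.1}
    - {"dp":[0,0,0],"twist":[0,0,0],"hand":0.1}
    - {"dp":[0,0,0],"twist":[0,0,0],"hand":0.1}
    - {"dp":[0,0,0],"twist":[0,0,0],"hand":0.1}
  force: 25

```text
clock: 40.6
tool_pos: [0.4682, -0.2984, 0.0298]
eef_rot: [1.0, 0.017, 0.0, 0.0]
contact_force: [0.2, 1.3, 5.6]
opening: 0.632
finger_force: 25.0
```

Request:
step_arm:
  motion:
    - {"dp":[0,0,0],"twist":[0,0,0],"hand":0.1}
    - {"dp":[0,0,-30],"twist":[0,0,0],"hand":0.1}
    - {"dp":[0,0,-80],"twist":[0,0,0],"hand":0.1}
    - {"dp":[0,0,-130],"twist":[0,0,0],"hand":0.1}
    - {"dp":[0,0,-180],"twist":[0,0,0],"hand":0.1}

```text
clock: 41.22
tool_pos: [0.4673, -0.2979, 0.2105]
eef_rot: [1.0, 0.017, -0.001, -0.0]
contact_force: [0.6, -1.4, -2.3]
opening: 0.633
finger_force: 25.0
```

```bash
python3 - <<'E'
from h import *
goto([.459,.3292,.21],12.4)
E
```

```text
dp [13.6, -627.0, 0.8] twist [-0.001, 0.001, -0.182] | tcp [ 0.4673 -0.2979  0.2105] yaw 2.0 q [0.59, 0.67, -0.18, 1.83, 0.18, 0.66, -1.23] t 41.23
```

Request:
step_arm:
  motion:
    - {"dp":[0,-50,0],"twist":[0,0,0],"hand":0.1}
    - {"dp":[0,-100,0],"twist":[0,0,0],"hand":0.1}
    - {"dp":[0,-150,0],"twist":[0,0,0],"hand":0.1}
    - {"dp":[0,-200,0],"twist":[0,0,0],"hand":0.1}
    - {"dp":[0,-250,0],"twist":[0,0,0],"hand":0.1}

```text
clock: 41.85
tool_pos: [0.4587, -0.0468, 0.2091]
eef_rot: [1.0, 0.017, -0.0, -0.0]
contact_force: [0.5, 0.1, -1.2]
opening: 0.632
finger_force: 25.0
```

Request:
step_arm:
  motion:
    - {"dp":[0,-50,0],"twist":[0,0,0],"hand":0.1}
    - {"dp":[0,-100,0],"twist":[0,0,0],"hand":0.1}
    - {"dp":[0,-150,0],"twist":[0,0,0],"hand":0.1}
    - {"dp":[0,-200,0],"twist":[0,0,0],"hand":0.1}
    - {"dp":[5,-230,0],"twist":[0,0,0],"hand":0.1}

```text
clock: 42.48
tool_pos: [0.4551, 0.1847, 0.2089]
eef_rot: [1.0, 0.019, -0.001, -0.0]
contact_force: [-1.1, -0.8, -1.3]
opening: 0.636
finger_force: 25.0
```

Request:
step_arm:
  motion:
    - {"dp":[4,-50,0],"twist":[0,0,-0.06],"hand":0.1}
    - {"dp":[8,-100,0],"twist":[0,0,-0.12],"hand":0.1}
    - {"dp":[9,-140,0],"twist":[0,0,-0.182],"hand":0.1}
    - {"dp":[9,-147,0],"twist":[0,0,-0.182],"hand":0.1}
    - {"dp":[9,-147,0],"twist":[0,0,-0.182],"hand":0.1}

```text
clock: 43.1
tool_pos: [0.4596, 0.3283, 0.2087]
eef_rot: [0.994, 0.108, -0.001, 0.001]
contact_force: [-0.2, -0.1, -1.8]
opening: 0.633
finger_force: 25.0
```

Request:
step_arm:
  motion:
    - {"dp":[0,0,0],"twist":[0,0,0],"hand":0.1}
    - {"dp":[0,0,0],"twist":[0,0,0],"hand":0.1}
    - {"dp":[0,0,0],"twist":[0,0,0],"hand":0.1}

```text
clock: 43.48
tool_pos: [0.4603, 0.3281, 0.2093]
eef_rot: [0.994, 0.108, 0.0, 0.0]
contact_force: [-0.7, -0.9, -2.4]
opening: 0.634
finger_force: 25.0
```

```bash
python3 - <<'E'
from h import *
goto([.459,.3292,.14],12.4); s=r.snapshot('side'); inhand(cloud(s))
E
```

```text
dp [-1.0, -1.4, 69.3] twist [0.0, 0.0, -0.001] | tcp [0.4603 0.3281 0.2093] yaw 12.3 q [-0.66, 0.68, -0.07, 1.81, 0.07, 0.66, -2.13] t 43.48
tin in tool: n 703 x [-39.1  43.3] z [ 8.2 26.9] y -30.4 28.5
```

Request:
step_arm:
  motion:
    - {"dp":[-1.5,-1,35],"twist":[0,0,0],"hand":0.1}
    - {"dp":[-1.5,-1,70],"twist":[0,0,0],"hand":0.1}
    - {"dp":[-1.5,-1,80],"twist":[0,0,0],"hand":0.1}
    - {"dp":[-1.5,-1,80],"twist":[0,0,0],"hand":0.1}
    - {"dp":[-1.5,-1,80],"twist":[0,0,0],"hand":0.1}

```text
clock: 44.15
tool_pos: [0.4592, 0.3301, 0.1304]
eef_rot: [0.994, 0.108, 0.001, -0.001]
contact_force: [0.5, 0.1, -1.7]
opening: 0.634
finger_force: 25.0
```

Request:
step_arm:
  motion:
    - {"dp":[0,0,10],"twist":[0,0,0],"hand":0.1}
    - {"dp":[0,0,20],"twist":[0,0,0],"hand":0.1}
    - {"dp":[0,0,30],"twist":[0,0,0],"hand":0.1}
    - {"dp":[0,0,37],"twist":[0,0,0],"hand":0.1}
    - {"dp":[0,0,42],"twist":[0,0,0],"hand":0.1}

```text
clock: 44.78
tool_pos: [0.4583, 0.3296, 0.0865]
eef_rot: [0.994, 0.108, -0.0, 0.0]
contact_force: [-0.4, -0.5, -1.7]
opening: 0.637
finger_force: 25.0
```

```bash
python3 - <<'E'
from h import *
goto([.4587,.3292,.0805],12.4); print(r.get_state()['contact_force'])
E
```

```text
dp [0.4, 0.4, 6.0] twist [0.0, 0.0, 0.0] | tcp [0.4583 0.3296 0.0865] yaw 12.4 q [-0.68, 0.87, -0.05, 1.88, 0.1, 0.4, -2.15] t 44.77
[-0.43626275 -0.50187334 -1.72524719]
```

Request:
step_arm:
  motion:
    - {"dp":[0.5,0.5,3],"twist":[0,0,0],"hand":0.1}
    - {"dp":[0.5,0.5,6],"twist":[0,0,0],"hand":0.1}
    - {"dp":[0.5,0.5,6],"twist":[0,0,0],"hand":0.1}
    - {"dp":[0.5,0.5,6],"twist":[0,0,0],"hand":0.6}
    - {"dp":[0.5,0.5,6],"twist":[0,0,0],"hand":0.8}

```text
clock: 45.4
tool_pos: [0.4592, 0.3294, 0.0816]
eef_rot: [0.994, 0.108, 0.0, -0.0]
contact_force: [0.4, 0.3, -0.1]
opening: 0.831
finger_force: 0.0
```

Request:
step_arm:
  motion:
    - {"dp":[0,0,0],"twist":[0,0,0],"hand":0.8}
    - {"dp":[0,0,-20],"twist":[0,0,0],"hand":1}
    - {"dp":[0,0,-60],"twist":[0,0,0],"hand":1}
    - {"dp":[0,0,-100],"twist":[0,0,0],"hand":1}
    - {"dp":[0,0,-135],"twist":[0,0,0],"hand":1}

```text
clock: 46.02
tool_pos: [0.4591, 0.3293, 0.2178]
eef_rot: [0.994, 0.108, 0.0, -0.0]
contact_force: [-0.1, 0.6, 0.2]
opening: 0.999
finger_force: 0.0
```

Request:
step_arm:
  motion:
    - {"dp":[0,60,0],"twist":[0,0,0],"hand":1}
    - {"dp":[0,120,0],"twist":[0,0,0],"hand":1}
    - {"dp":[0,180,0],"twist":[0,0,0],"hand":1}
    - {"dp":[0,240,0],"twist":[0,0,0],"hand":1}
    - {"dp":[0,300,0],"twist":[0,0,0],"hand":1}

```text
clock: 46.65
tool_pos: [0.5238, 0.0344, 0.2165]
eef_rot: [0.994, 0.108, 0.0, 0.0]
contact_force: [0.4, -0.7, 0.4]
opening: 0.998
finger_force: 0.0
```

Request:
step_arm:
  motion:
    - {"dp":[0,60,0],"twist":[0,0,0],"hand":1}
    - {"dp":[0,120,0],"twist":[0,0,0],"hand":1}
    - {"dp":[0,180,0],"twist":[0,0,0],"hand":1}
    - {"dp":[0,200,0],"twist":[0,0,0],"hand":1}
    - {"dp":[0,200,0],"twist":[0,0,0],"hand":1}

```text
clock: 47.28
tool_pos: [0.5663, -0.1602, 0.2161]
eef_rot: [0.994, 0.107, -0.0, 0.0]
contact_force: [-1.1, 0.3, 0.6]
opening: 1.001
finger_force: 0.0
```

```bash
python3 look.py 3 c10.png | grep -v blue; python3 -c "
from h import *
s=snap('side','final.png')"
```

```text
red top ((array([0., 0.]), array([0., 0.]), 0.0), 0)
red side ((array([0., 0.]), array([0., 0.]), 0.0), 0)
yellow top ((array([0., 0.]), array([0., 0.]), 0.0), 0)
yellow side ((array([0., 0.]), array([0., 0.]), 0.0), 0)
top column height in centre [0.068  0.0713 0.0747]
top tin X [-39.8  40.1] Y [-27.1  27.9] 620
side column height in centre [0.0693 0.0709 0.0726]
side tin X [-39.5  42.9] Y [-29.9  29.4] 1054
dp [-101.5, -29.7, 16.2] twist [-0.002, -0.0, -0.199] | tcp [ 0.5664 -0.1564  0.2162] yaw 12.6 q [0.3, 0.7, -0.18, 1.73, 0.17, 0.73, -1.32] t 47.38
```

View pics/final.png

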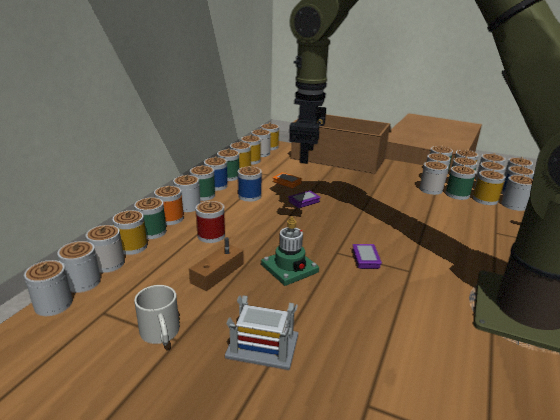

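View pics/c10.png

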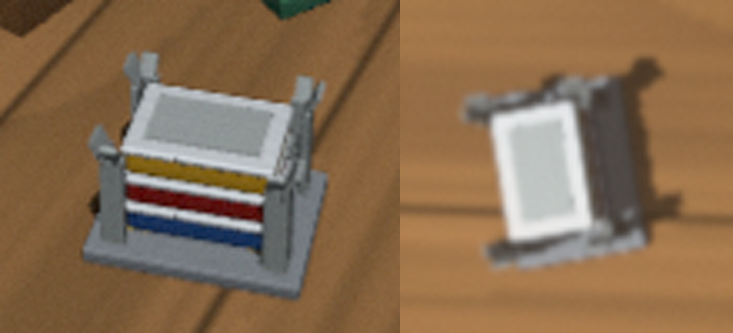

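The three tins lie flat in the column (side 262,330). The bit is upright in the closed chuck (290,228). The mug, candles and twist bit (227,246) are where they were, and no green tin is in view. Handing in.

```bash
python3 -c "
from plant import r
print(r.finish_job())"
```

```text
the job is handed in; nothing more can be done
None
```

I handed the job in at about 47 s of the 210 s: the step bit stands upright and tight in the chuck, and all three flat tins present (blue, red and yellow, no green one) are stacked flat on the infeed plate.

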